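Close the pump heads of a dosing unit

ROBOT

A 6-joint arm with a two-finger parallel gripper is mounted at the origin on the work surface; the furniture and walls round the work are solid. World frame = base frame: x ahead of the robot, y to its left, z up, the work surface at z = 0. Lengths are in m, angles in rad, forces in N, time in s.
With the tool pointing down it reaches from about 0.25 to 0.775 m from the base axis. Payload 4 kg.
Tool frame: the origin (TCP) lies at the centre of the arm's flange, where the gripper is bolted on; the fingertips stand 199 mm ahead of it and the grasp point (between the pads) lies 180 mm ahead of it (robot.tcp_to_tips is the distance from the TCP to the fingertips, in m); z points along the fingers, y is the line along which they close (so a half turn about z gives the same grasp; the last joint's range is limited). The gripper opens to 94 mm and grips with 3 to 60 N. Pads are 16 mm wide; open, the fingers measure 119 mm over their backs; the gripper's body (75 mm by 177 mm) begins 78 mm behind the grasp point.
Start: joints at [1.016, 0.087, 1.371, -0, 1.684, -0.103], TCP at [0.24, 0.495, 0.405] pointing down, gripper open.
Joint ranges: [-3.1, 3.1], [-0.76, 2.03], [0.27, 2.55], [-1.08, 4.22], [0.17, 2.65], [-2.57, 2.57]. Speed limits (rad/s): [2.79, 2.79, 3.14, 3.14, 3.14, 3.14].

INTERFACE

Orientations are given as [roll, pitch, yaw] about the fixed x, y, z axes, in that order (R = Rz(yaw) Ry(pitch) Rx(roll)).
In Python, from bench import telemetry, snapshot, ticket, robot gives the robot as it stands.
- The arm moves only by the tool apply_moves, never from a script. Its argument "moves" is a list that holds one entry, the list of rows, each a list of 5 numbers: the shift along the tool's x, y, z in units of 50 mm (1.0 is 50 mm), then the turn about the tool's z in units of 10 degrees (1.0 is 10 degrees), then the closure, from 0 (fully open) to 1 (shut). A call has 1 to 10 rows; each row is the pose to reach, as a shift and turn from the pose commanded when the call began, along the tool's axes at that moment; what a row does not reach only later rows make up. A row lasts 1/8 s, in which the tool goes at most 62.5 mm and 10.7 degrees, less where a joint would pass 70% of its speed; a pose out of reach is approached as far as the arm can. A call with a gripper value outside its range is refused whole. The fingers move at their own pace and stop on an object; the grip force is fixed at half the most. Time passes only in rows, so rows that repeat a pose let the fingers close. It gives the time, the measured TCP pose, the force, the opening and the grip force at its end, in the units of the state.
- telemetry.get_obs(): the state, without advancing time (a new reading comes with each control period).
- snapshot(name): name is "scene" or "top" or "wrist"; returns a dict with "image" (420x560x3 uint8, red, green, blue), "fovy" (degrees; the focal length in pixels is half the picture's height over the tangent of half this angle, whatever the lens; pixels are square), "cx", "cy" (the principal point, pixels), "R" (3x3) and "t" (3): a world point X has camera coordinates R X + t. Camera axes: x right, y down, z forward; pixel columns grow to the right and rows downward; lengths in m; the calibration is good to about 2 mm. The wrist camera is an equidistant fisheye: a pixel r from the principal point sees the ray r / f radians off the axis. A picture is of the moment at which its call begins. There is no depth.
- ticket.close_job(): hands the job in; it is judged then, once.
The state is a dict: "time": time; "joint_positions": joint angles; "qvel": joint speeds; "joint_torque": joint torques, N m; "tool_pos": TCP position; "ee_rot": TCP orientation; "wrist_force": force on the tool from outside, world axes, zero at the start; "wrist_torque": the same for the moment, N m; "width": finger opening in m; "finger_force": force on a finger pad.
Only numpy, scipy, OpenCV 4.12 (cv2) and the standard library are available. Lean on these libraries where they do the work, as an engineer would, in place of code of your own. Each camera call takes 0.05 s, during which the arm holds its last target. There are 200 camera calls.

TASK

The three-channel pool dosing unit lying open on the counter is to be closed up again. Fit every pump-head cover that lies loose on the counter onto an open head of its own, down over the two pins until it is flush, and lock each fitted cover by turning its slotted stud a full quarter turn clockwise with the flat driver, never with the fingers. After that stand the driver back in its stand, press the round prime key beside the display fully down and let it go, and leave the small bottles and the measuring cup where they are.

Things in the scene. Friction and masses are not known exactly. Their poses are not given: they have to be found in the camera images.
- dosing_unit: Pool dosing unit, fixed: grey box 172 mm (x) by 256 mm (y) by 34 mm high lying on its back, z up, with three open pump heads in a row along its y and a display behind them (at +x). Short hose spigots point to -x. Origin on the counter under the middle head's centre; x points from the stud side of the heads to the pin side.
- head_1 (a point): Centre of pump head 1 (left, +y; heads 74 mm apart) at its rim, 48 mm above the counter, axes as the unit's. White block 92 (x) by 60 (y) mm; its rim carries a cover. Two steel pins, 8 mm thick, 22 mm tall over the rim, the last 5 mm tapered, at (+34, +19) and (+34, -19) mm; a T-shaped stud at (-34, 0) mm. Bare at the start.
- head_2 (a point): Centre of pump head 2 (middle; heads 74 mm apart) at its rim, 48 mm above the counter, axes as the unit's. White block 92 (x) by 60 (y) mm; its rim carries a cover. Two steel pins, 8 mm thick, 22 mm tall over the rim, the last 5 mm tapered, at (+34, +19) and (+34, -19) mm; a T-shaped stud at (-34, 0) mm. Bare at the start.
- head_3 (a point): Centre of pump head 3 (right, -y; heads 74 mm apart) at its rim, 48 mm above the counter, axes as the unit's. White block 92 (x) by 60 (y) mm; its rim carries a cover. Two steel pins, 8 mm thick, 22 mm tall over the rim, the last 5 mm tapered, at (+34, +19) and (+34, -19) mm; a T-shaped stud at (-34, 0) mm. Bare at the start.
- stud_1 (a joint): Turn of head 1's quarter-turn stud, rad: 0 = open (its 28 by 13 mm head lies along the unit's y and passes through the cover's window), 1.57 = locked (head along x, gripping over the cover), growing clockwise seen from above, with stops at 0 and 1.57. It stays where it is left; friction 0.04 N m. Starts between 0 and 0.1.
- stud_2 (a joint): Turn of head 2's quarter-turn stud, rad: 0 = open (its 28 by 13 mm head lies along the unit's y and passes through the cover's window), 1.57 = locked (head along x, gripping over the cover), growing clockwise seen from above, with stops at 0 and 1.57. It stays where it is left; friction 0.04 N m. Starts between 0 and 0.1.
- stud_3 (a joint): Turn of head 3's quarter-turn stud, rad: 0 = open (its 28 by 13 mm head lies along the unit's y and passes through the cover's window), 1.57 = locked (head along x, gripping over the cover), growing clockwise seen from above, with stops at 0 and 1.57. It stays where it is left; friction 0.04 N m. Starts between 0 and 0.1.
- slot_1 (a point): Top face of stud 1's head, on its axis, 16 mm above the head's rim (2 mm clear above a seated cover's plate begins the 8 mm thick stud head). z up; the slot runs along this point's y axis: 18 mm long, 4.5 mm wide, 5 mm deep, closed at both ends.
- slot_2 (a point): Top face of stud 2's head, on its axis, 16 mm above the head's rim (2 mm clear above a seated cover's plate begins the 8 mm thick stud head). z up; the slot runs along this point's y axis: 18 mm long, 4.5 mm wide, 5 mm deep, closed at both ends.
- slot_3 (a point): Top face of stud 3's head, on its axis, 16 mm above the head's rim (2 mm clear above a seated cover's plate begins the 8 mm thick stud head). z up; the slot runs along this point's y axis: 18 mm long, 4.5 mm wide, 5 mm deep, closed at both ends.
- cover_1_grip (a point): Grey pump-head cover, 63 to 126 g; all alike, any fits any head; may be absent. Plate 92 (x) by 60 (y) by 6 mm lying flat, with an upright grip fin 30 (x) by 12 (y) by 26 mm on its middle. Point: centre of the fin, 19 mm above the plate's underside; z up. 10 mm round holes at (+34, +19) and (+34, -19) mm, a window 17 (x) by 32 (y) mm at (-34, 0): it fits only with its x along the head's x.
- cover_2_grip (a point): Grey pump-head cover, 63 to 126 g; all alike, any fits any head; may be absent. Plate 92 (x) by 60 (y) by 6 mm lying flat, with an upright grip fin 30 (x) by 12 (y) by 26 mm on its middle. Point: centre of the fin, 19 mm above the plate's underside; z up. 10 mm round holes at (+34, +19) and (+34, -19) mm, a window 17 (x) by 32 (y) mm at (-34, 0): it fits only with its x along the head's x.
- cover_3_grip (a point): Grey pump-head cover, 63 to 126 g; all alike, any fits any head; may be absent. Plate 92 (x) by 60 (y) by 6 mm lying flat, with an upright grip fin 30 (x) by 12 (y) by 26 mm on its middle. Point: centre of the fin, 19 mm above the plate's underside; z up. 10 mm round holes at (+34, +19) and (+34, -19) mm, a window 17 (x) by 32 (y) mm at (-34, 0): it fits only with its x along the head's x.
- prime_key (a joint): Travel of the prime key, m: 0 = up, 0.004 = fully down; a spring brings it back; fully down takes 5 N.
- prime_key_top (a point): Centre of the prime key's top face: round black key 20 mm wide on the unit's panel, right of the display, 42 mm above the counter when up, pressed straight down. The case round it is 34 mm high.
- driver_stand: Driver stand, fixed: black round block 60 mm wide, 70 mm high, on a round steel foot 76 mm wide; origin on the counter under its centre.
- stand_mouth (a point): Centre of the mouth of the stand's upright hole, on its top face 70 mm above the counter. The hole is 20 mm wide, round, and 64 mm deep.
- driver: The flat driver, loose; origin at the centre of the blade's edge, z from the blade up to the handle, same as driver_tip.
- driver_tip (a point): Middle of the driver's blade edge; z points along the driver to its handle, x along the blade's width. Blade 14 mm wide (x), 2.5 mm thick (y), 14 mm long; then a shaft 8 mm thick to 60 mm, a round collar 29 mm wide from 60 to 66 mm, and the handle from 66 to 140 mm. At the start it stands blade down in the stand, the collar on the stand's top, the edge 10 mm above the counter.
- driver_handle (a point): Centre of the driver's handle, 103 mm from the blade's edge; axes as driver_tip. The handle is square, 24 by 24 mm with its flats across x and y, 74 mm long. 84 to 168 g.
- dropper_1: Small white dropper bottle, 27 by 28 by 85 mm, standing; bystander. Origin at its foot.
- dropper_2: Small white dropper bottle, 27 by 28 by 76 mm, standing; bystander. Origin at its foot.
- scoop_cup: Small white measuring cup, 45 mm wide, 30 mm high; bystander. Origin at its foot.
Mind the look-alikes: they are no part of the job. Of the things that look like the driver, the middle-sized one is meant.

How it is judged:
By the outcome, as a careful person would: the job done as asked, in the order asked, and still so for the second after the job is handed in, with the robot touching nothing.
Of cover_1, cover_2, cover_3 only 2 to 3 are there at a start; the rules pass over those that are not, and their reading is None.
At some moment in a run one of cover_1, cover_2, cover_3 may be knocked a few centimetres aside while the robot is not near it.
It also fails if it takes over 208 s, if anything falls off the work surface, if the arm or the gripper's body presses on something with over 40 N, if the wrist force passes 120 N, or if a joint passes its speed limit or range.

## Working session

There is one attempt and no reset: what is moved stays moved. The work goes in short steps, Python scripts to look and compute and a tool call to move; the robot and the scene stay as the last step left them, time stands still between calls to the robot, and variables do not carry over. Pictures are saved under pics/ and viewed, at most 14 in all, crops included, and the job is handed in when it is done.

Besides the shell and the picture viewer there is one more tool, called after "Call:" by a JSON object that holds its "fn" and its "kwargs". apply_moves: Moves the arm, as the interface text tells. Its arguments: {"type":"object","properties":{"moves":{"type":"array","items":{"type":"array","items":{"type":"array","items":{"type":"number"}}}}},"required":["moves"]}

```bash
mkdir -p pics; cat > h.py <<'E'
import numpy as np, cv2
from bench import telemetry, snapshot, ticket, robot
def snap(n,f):
    s=snapshot(n); cv2.imwrite('pics/'+f,s['image'][:,:,::-1]); np.savez('pics/'+f+'.npz',**{k:v for k,v in s.items()}); return s
def load(f): return dict(np.load('pics/'+f+'.npz'))
def foc(s): return s['image'].shape[0]/2/np.tan(np.radians(float(s['fovy']))/2)
def ray(s,u,v,wrist=False):
    f=foc(s); x,y=(u-s['cx'])/f,(v-s['cy'])/f
    if wrist:
        r=np.hypot(x,y); k=np.sin(r)/max(r,1e-9); d=np.array([x*k,y*k,np.cos(r)])
    else: d=np.array([x,y,1.])
    R=np.array(s['R']); return R.T@d, -R.T@np.array(s['t'])
def at(s,u,v,z,wrist=False):
    d,c=ray(s,u,v,wrist); return c+d*(z-c[2])/d[2]
def proj(s,X,wrist=False):
    c=np.array(s['R'])@np.array(X)+np.array(s['t']); f=foc(s)
    if wrist:
        r=np.hypot(c[0],c[1]); th=np.arctan2(r,c[2]); return float(s['cx'])+f*th*c[0]/r, float(s['cy'])+f*th*c[1]/r
    return float(s['cx'])+f*c[0]/c[2], float(s['cy'])+f*c[1]/c[2]
def crop(f,o,x0,y0,x1,y1,k):
    im=cv2.imread('pics/'+f)[y0:y1,x0:x1]; cv2.imwrite('pics/'+o,cv2.resize(im,None,fx=k,fy=k,interpolation=cv2.INTER_CUBIC))
E
python3 - <<'E'
from h import *
s1=snap('top','top0.png'); s2=snap('scene','scene0.png')
for s in(s1,s2): print(s['fovy'],s['cx'],s['cy'],-np.array(s['R']).T@s['t'])
print(telemetry.get_obs())
cv2.imwrite('pics/both0.png',np.hstack([cv2.imread('pics/top0.png'),cv2.imread('pics/scene0.png')])[:, :1])
E
```

```text
45.94725899040539 286.21357533300704 214.41922701098576 [0.33152053 0.02426534 1.303464  ]
43.06925505947733 281.3663459464434 207.59984613201766 [-0.38202266 -0.503932    0.92360508]
{'time': 0.1, 'joint_positions': array([ 1.01590950e+00,  8.78606500e-02,  1.37206933e+00, -1.80624786e-05,
        1.68360475e+00, -1.03119077e-01]), 'qvel': array([-0.00027052, -0.00151626, -0.00455557, -0.00167844, -0.00028429,
        0.0003144 ]), 'joint_torque': array([ 1.10408393e-03, -3.41252267e+01, -3.03302586e+01,  7.18775019e-02,
        3.03783605e-02, -9.65289382e-05]), 'tool_pos': array([0.2400681 , 0.49472717, 0.40364917]), 'ee_rot': array([-3.13965905e+00, -1.82053646e-04,  2.68982271e+00]), 'wrist_force': array([ 0.74059417, -0.0215492 ,  0.43473311]), 'wrist_torque': array([0.0062345 , 0.08332046, 0.00461755]), 'finger_force': 0.0, 'width': 0.09378662295598936}
```

View pics/top0.png

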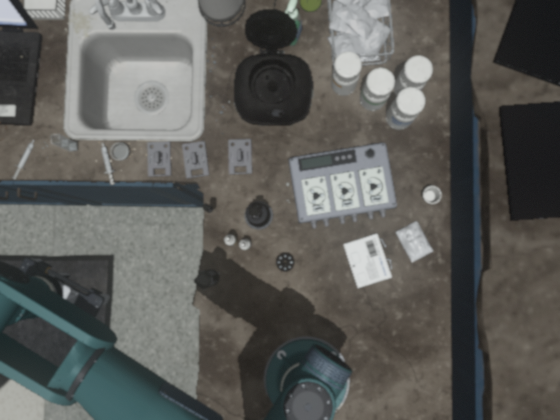

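View pics/scene0.png

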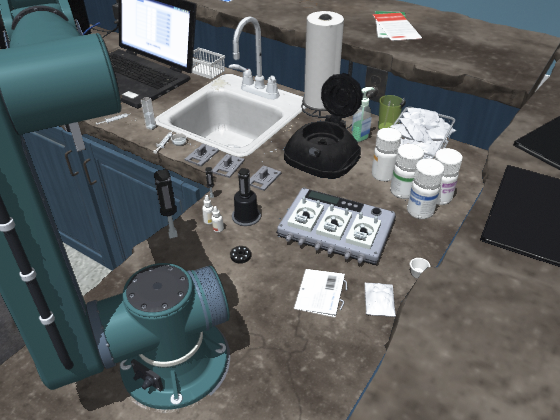

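The top picture shows covers at (159,157), (195,158) and (240,155), the unit at (343,183), a stand with a driver at (257,211), droppers at (230,240) and (245,243), and the cup at (432,194). Driver look-alikes in the scene picture:
- a large one at (165,195)
- a small one at (210,178)
- the middle-sized one in the stand at (244,185), which fits the description

I'll confirm that in a crop.

```bash
python3 - <<'E'
from h import *
crop('top0.png','c1.png',138,130,403,300,3)
crop('scene0.png','c2.png',140,130,405,280,3)
s=load('top0.png')
for n,u,v,z in [('c1',159,157,.03),('c2',195,158,.03),('c3',240,155,.03),('stand',257,211,.07),('unit',344,190,.048)]: print(n,at(s,u,v,z).round(3))
E
```

```text
c1 [0.569 0.393 0.03 ]
c2 [0.568 0.298 0.03 ]
c3 [0.577 0.18  0.03 ]
stand [0.428 0.129 0.07 ]
unit [ 0.487 -0.089  0.048]
```

View pics/c1.png

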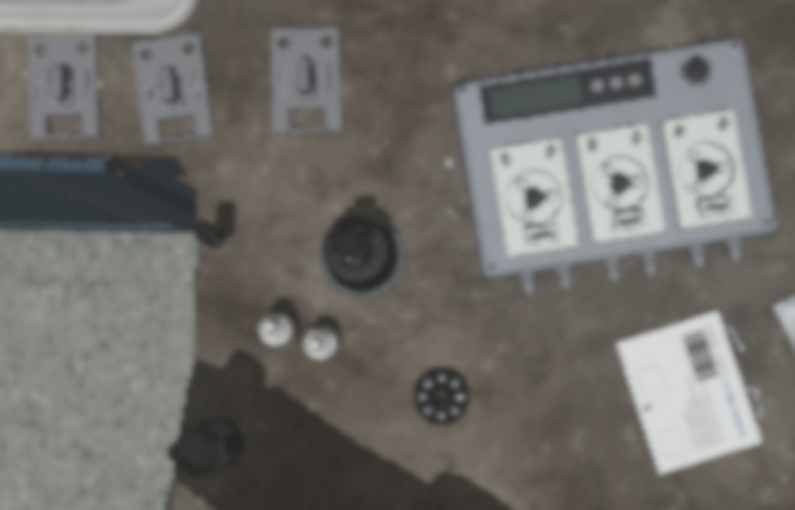

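View pics/c2.png

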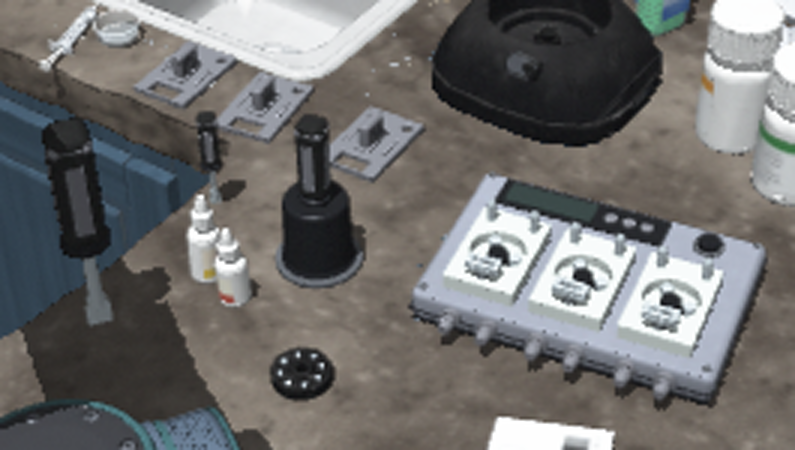

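Confirmed: three covers, all with their pin holes at +x. The driver standing in the stand is the middle-sized one; the large one stands by the wall and the small one by the counter edge. Next I'll fit the poses.

```bash
cat >> h.py <<'E'
from scipy.optimize import least_squares
def fit(s,px,mod,x0,wrist=False):
    px=np.array(px,float); mod=np.array(mod,float)
    def res(p):
        c,n=np.cos(p[2]),np.sin(p[2])
        return np.ravel([np.array(proj(s,[p[0]+c*m[0]-n*m[1],p[1]+n*m[0]+c*m[1],m[2]],wrist))-q for m,q in zip(mod,px)])
    r=least_squares(res,x0); return r.x, np.sqrt(np.mean(r.fun**2))
def inv(tool,ee,tgt,yaw):
    """units to move the grasp axis (tool down) to world tgt(TCP) and yaw (of tool y line); yaw=tool rotation yaw wanted"""
    from scipy.spatial.transform import Rotation as Ro
    R=Ro.from_euler('xyz',ee).as_matrix(); d=R.T@(np.array(tgt)-tool)
    # turn about tool z: with z down, +turn decreases world yaw
    t=-(yaw-ee[2]); t=(t+np.pi/2)%np.pi-np.pi/2
    return (d/.05).round(2), round(np.degrees(t)/10,2)
E
python3 - <<'E'
from h import *
s=load('top0.png')
g=lambda L:[(138+a/3,130+b/3) for a,b in L]
rect=lambda x,y,z,ox=0,oy=0:[(x/2+ox,y/2+oy,z),(x/2+ox,-y/2+oy,z),(-x/2+ox,-y/2+oy,z),(-x/2+ox,y/2+oy,z)]
px=g([(490,150),(562,139),(577,245),(506,257),(577,135),(650,125),(665,233),(592,245),(663,122),(735,110),(752,218),(680,230)])
print('unit',fit(s,px,rect(.092,.06,.048,0,.074)+rect(.092,.06,.048)+rect(.092,.06,.048,0,-.074),[.49,-.09,.1]))
for L in [[(29,38),(95,37),(99,136),(30,138)],[(133,43),(199,36),(211,136),(145,143)],[(270,28),(339,28),(341,131),(272,131)]]:
    print('cov',fit(s,g(L),rect(.092,.06,.006),[.57,.3,0]))
print('stand foot',at(s,*g([(360,253)])[0],.005), 'mouth', at(s,*g([(358,250)])[0],.07))
s=load('scene0.png'); g=lambda L:[(140+a/3,130+b/3) for a,b in L]
print('handle top',at(s,*g([(311,125)])[0],.15),'foot',at(s,*g([(319,262)])[0],.005))
w=snap('wrist','w0.png'); print(w['fovy'],w['cx'],w['cy'],w['R']); o=telemetry.get_obs(); print(-np.array(w['R']).T@w['t']-o['tool_pos'])
E
```

```text
unit (array([ 0.48336276, -0.09162843,  0.16708047]), np.float64(0.4253577037789991))
cov (array([0.56800347, 0.39915163, 0.05344207]), np.float64(0.41449988737125193))
cov (array([0.56720415, 0.30201343, 0.14022445]), np.float64(0.3119259848105583))
cov (array([0.57763343, 0.18353585, 0.03401159]), np.float64(0.26457796071483075))
stand foot [0.42437534 0.13201348 0.005     ] mouth [0.42220895 0.12834312 0.07      ]
handle top [0.41583743 0.12783726 0.15      ] foot [0.41371905 0.12608483 0.005     ]
65.70646984690485 278.8054259578818 205.41544942555905 [[ 0.43573059  0.90007619 -0.00130713]
 [ 0.86405917 -0.41788702  0.28066383]
 [ 0.2520726  -0.12342325 -0.95980524]]
[-0.074734    0.03603815 -0.02164131]
```

View pics/w0.png

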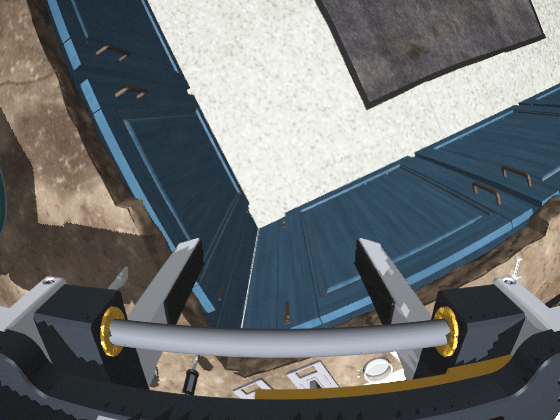

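```bash
cat >> h.py <<'E'
def go(x,y,z,yaw,line=False):
    from scipy.spatial.transform import Rotation as Ro
    o=telemetry.get_obs(); R=Ro.from_euler('xyz',o['ee_rot']).as_matrix(); d=R.T@(np.array([x,y,z])-o['tool_pos'])
    p=np.pi if line else 2*np.pi
    q6=o['joint_positions'][5]; q1=np.arctan2(y,x)
    opts=[a for a in (q1+np.pi/2-yaw+np.arange(-3,4)*p) if abs(a)<2.5]
    for a in opts:
        print('move',(d/.05).round(2),'turn',round(np.degrees(-( (q1+np.pi/2-a) - (o['joint_positions'][0]+np.pi/2-q6)))/10,2),'q6',round(a,2),'now',o['tool_pos'].round(4),o['ee_rot'].round(3),'t',round(o['time'],1))
E
python3 -c "
from h import *
go(.578,.1835,.40,.034)"
```

```text
move [-8.8  -2.65  0.08] turn 15.22 q6 1.84 now [0.2401 0.4947 0.4038] [-3.14 -0.    2.69] t 0.1
```

Call:
{"fn": "apply_moves", "kwargs": {"moves": [[[-1.1,-0.33,0,1,0.3],[-2.2,-0.66,0,2,0.3],[-3.3,-1,0,3,0.3],[-4.4,-1.3,0,4,0.3],[-5.5,-1.65,0,5,0.3],[-6.6,-2,0,6,0.3],[-7.7,-2.3,0,7,0.3],[-8.8,-2.65,0,8,0.3],[-8.8,-2.65,0,9,0.3],[-8.8,-2.65,0,10,0.3]]]}}

```text
time: 1.4
tool_pos: [0.5789, 0.1825, 0.4036]
ee_rot: [-3.14, 0.001, 0.937]
wrist_force: [-0.4, -0.5, 0.2]
width: 0.0659
finger_force: 0.0
```

Call:
{"fn": "apply_moves", "kwargs": {"moves": [[[0,0,0.4,1,0.3],[0,0,0.8,2,0.3],[0,0,1.2,3,0.3],[0,0,1.6,4,0.3],[0,0,1.6,5.2,0.3],[0,0,1.6,5.2,0.3],[0,0,1.6,5.2,0.3]]]}}

```text
time: 2.28
tool_pos: [0.5782, 0.1835, 0.3249]
ee_rot: [-3.141, -0.0, 0.039]
wrist_force: [1.6, -0.7, -0.5]
width: 0.0657
finger_force: 0.0
```

```bash
python3 -c "
from h import *
w=snap('wrist','w1.png'); go(.578,.1835,.3,.034)
print(proj(w,[.5776,.1835,.032],True))"
```

```text
move [-0.   0.   0.5] turn 0.03 q6 1.84 now [0.5782 0.1836 0.3251] [-3.141e+00 -1.000e-03  3.900e-02] t 2.3
(np.float64(279.2684900042578), np.float64(208.302982003727))
```

View pics/w1.png

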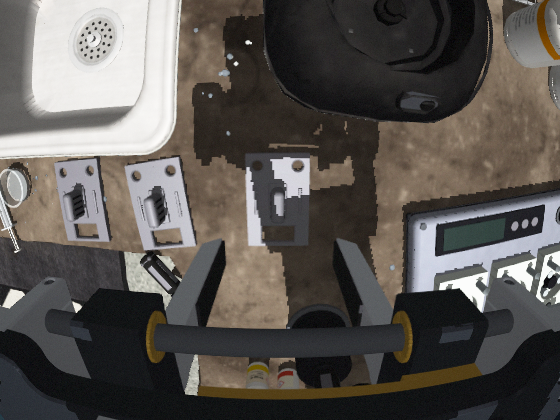

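The wrist view shows the cover under the hand: corners (246,153), (310,154), (310,246) and (247,247), holes at (257,165) and (300,165), fin top about (279,204).

```bash
python3 - <<'E'
from h import *
w=load('w1.png'); L=[(246,153),(310,154),(310,246),(247,247)]
m=[(.046,.03,.006),(.046,-.03,.006),(-.046,-.03,.006),(-.046,.03,.006)]
print(fit(w,L,m,[.577,.18,.03],True)); print(fit(w,L+[(257,165),(300,165)],m+[(.034,.019,.006),(.034,-.019,.006)],[.577,.18,.03],True))
crop('w1.png','w1c.png',220,130,340,260,5)
E
```

```text
(array([0.57612041, 0.18441811, 0.04328281]), np.float64(0.895314661866331))
(array([0.57663544, 0.18433183, 0.04202814]), np.float64(0.9727688692956501))
```

View pics/w1c.png

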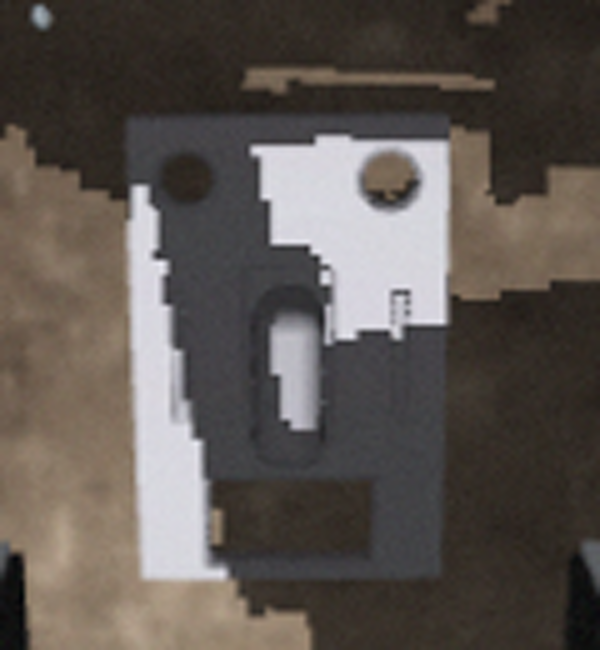

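The crop gives clean corners: (245.4,153.4), (310,153.2), (308.2,245.6), (248.2,245.6), with holes at (257.4,165.8) and (298,166).

```bash
python3 - <<'E'
from h import *
w=load('w1.png'); L=[(245.4,153.4),(310,153.2),(308.2,245.6),(248.2,245.6),(257.4,165.8),(298,166)]
m=[(.046,.03,.006),(.046,-.03,.006),(-.046,-.03,.006),(-.046,.03,.006),(.034,.019,.006),(.034,-.019,.006)]
p,r=fit(w,L,m,[.577,.18,.03],True); print(p,r)
go(p[0],p[1],.208,p[2])
E
```

```text
[0.57662545 0.18475912 0.04375576] 0.17412365253180295
move [-0.03 -0.02  2.34] turn -0.03 q6 1.84 now [0.5782 0.1836 0.3251] [-3.141e+00 -1.000e-03  3.900e-02] t 2.3
```

Call:
{"fn": "apply_moves", "kwargs": {"moves": [[[-0.03,-0.02,0.8,0,0.3],[-0.03,-0.02,1.6,0,0.3],[-0.03,-0.02,2.1,0,0.3],[-0.03,-0.02,2.32,0,0.3],[-0.03,-0.02,2.32,0,0.3],[-0.03,-0.02,2.32,0,1],[-0.03,-0.02,2.32,0,1],[-0.03,-0.02,2.32,0,1],[-0.03,-0.02,2.32,0,1],[-0.03,-0.02,2.32,0,1]]]}}

```text
time: 3.58
tool_pos: [0.5766, 0.1845, 0.2088]
ee_rot: [-3.142, -0.0, 0.037]
wrist_force: [0.3, 0.0, 0.6]
width: 0.0191
finger_force: 0.0
```

Call:
{"fn": "apply_moves", "kwargs": {"moves": [[[0,0,-0.2,0,1],[0,0,-0.6,0,1],[0,0,-1.5,0,1],[0,0,-2.5,0,1],[0,0,-3.2,0,1],[0,0,-3.2,0,1]]]}}

```text
time: 4.32
tool_pos: [0.577, 0.1846, 0.3733]
ee_rot: [-3.14, -0.009, 0.037]
wrist_force: [0.1, -0.1, -1.5]
width: 0.0118
finger_force: 30.0
```

```bash
python3 -c "
from h import *
c,s=np.cos(.167),np.sin(.167)
for k in(1,2,3):
  y=(2-k)*.074; print(k,.4834-s*y,-.0916+c*y); go(.4834-s*y,-.0916+c*y,.36,.167)
"
```

```text
1 0.4710993619967766 -0.018629497023018568
move [-2.27  3.98  0.24] turn -0.75 q6 1.36 now [0.577  0.1846 0.3733] [-3.14  -0.009  0.037] t 4.3
2 0.4834 -0.0916
move [-2.08  5.45  0.24] turn -0.75 q6 1.22 now [0.577  0.1846 0.3733] [-3.14  -0.009  0.037] t 4.3
3 0.4957006380032234 -0.16457050297698145
move [-1.89  6.92  0.24] turn -0.75 q6 1.08 now [0.577  0.1846 0.3733] [-3.14  -0.009  0.037] t 4.3
```

Call:
{"fn": "apply_moves", "kwargs": {"moves": [[[0,1.1,-0.3,-0.3,1],[0,2.2,-0.3,-0.6,1],[0,3.3,-0.3,-0.75,1],[-0.6,4.2,-0.3,-0.75,1],[-1.5,4.9,-0.3,-0.75,1],[-2.6,5.2,-0.3,-0.75,1],[-3.7,5.2,-0.3,-0.75,1],[-4.2,5.2,-0.3,-0.75,1],[-4.2,5.2,-0.3,-0.75,1]]]}}

```text
time: 5.45
tool_pos: [0.375, -0.083, 0.3819]
ee_rot: [-3.14, 0.002, 0.166]
wrist_force: [0.3, -0.0, -1.3]
width: 0.0119
finger_force: 30.0
```

```bash
python3 -c "
from h import *
w=snap('wrist','w2.png')
"
```

```text
(no output)
```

View pics/w2.png

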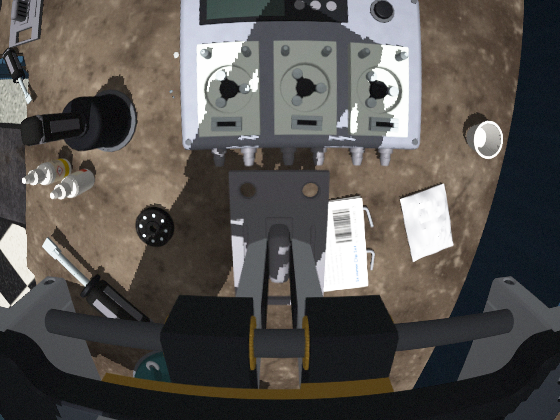

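The wrist view shows the three heads at rows 40-135 with studs near (227,124), (306,123) and (382,125), the held cover's holes near (248,190) and (310,190), and the cup at (487,140).

```bash
python3 -c "
from h import *
crop('w2.png','w2c.png',185,30,425,210,3.3)
"
```

```text
(no output)
```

View pics/w2c.png

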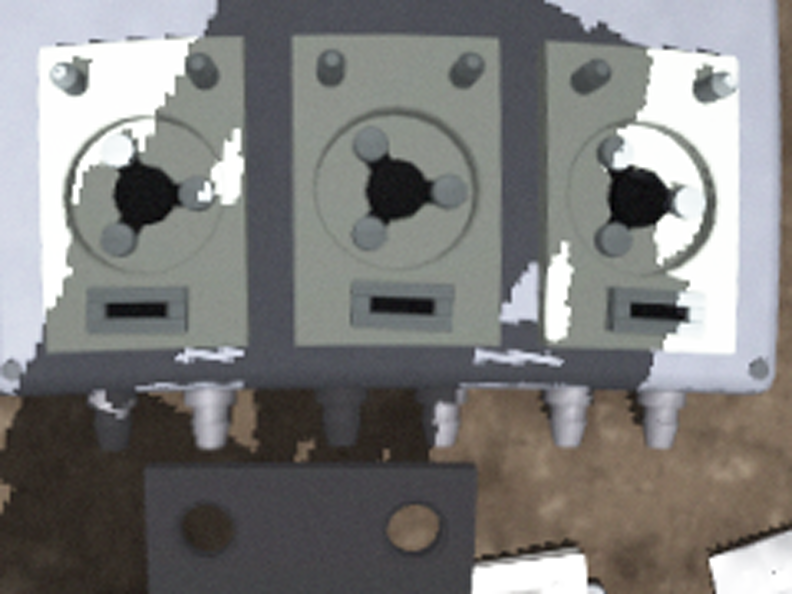

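```bash
python3 - <<'E'
from h import *
w=load('w2.png'); g=lambda L:[(185+(a+.5)/3.3-.5,30+(b+.5)/3.3-.5) for a,b in L]
rect=lambda oy:[(.046,.03+oy,.048),(.046,-.03+oy,.048),(-.046,-.03+oy,.048),(-.046,.03+oy,.048)]
px=g([(40,46),(243,37),(247,351),(47,352),(292,37),(500,38),(500,349),(294,346),(545,41),(740,57),(737,354),(545,349),(137,310),(402,306),(659,313)])
mod=rect(.074)+rect(0)+rect(-.074)+[(-.034,.074,.064),(-.034,0,.064),(-.034,-.074,.064)]
p,r=fit(w,px,mod,[.48,-.09,.16],True); print('unit',p,r)
c,s=np.cos(p[2]),np.sin(p[2])
for m,q in zip(mod,px): print(np.round(np.array(proj(w,[p[0]+c*m[0]-s*m[1],p[1]+s*m[0]+c*m[1],m[2]],True))-q,1),end=' ')
o=telemetry.get_obs(); zt=o['tool_pos'][2]-.2028
q,r=fit(w,g([(147,466),(475,466),(208,529),(414,527)]),[(.046,.03,zt),(.046,-.03,zt),(.034,.019,zt),(.034,-.019,zt)],[.37,-.09,.16],True)
print('\ncover',q,r,'tcp',o['tool_pos'],o['ee_rot'])
# hand offset in tool-ish frame
d=q[:2]-o['tool_pos'][:2]; y=o['ee_rot'][2]; print('offset along toolx, world-left', d@[np.cos(y),np.sin(y)], d@[-np.sin(y),np.cos(y)])
for k in(1,2,3):
    Y=(2-k)*.074; print(k, p[0]-s*Y,p[1]+c*Y)
E
```

```text
unit [ 0.48345791 -0.08917032  0.17640224] 0.48625876983981714
[-0.5  0.6] [-0.  -0.4] [-0.1 -1.1] [-0.6  0.5] [-0.1 -0.7] [0.1 0. ] [ 0.1 -0.5] [0.3 0.2] [ 0.8 -0.1] [-0.4  0.4] [-0.5  0.3] [ 0.6 -0.2] [-0.9  0.4] [0.3 0.4] [0.8 0.3] 
cover [ 0.37809691 -0.08212135  0.17062193] 1.8704102863039596 tcp [ 0.37595435 -0.08308055  0.38219497] [-3.14060351e+00  1.02383762e-03  1.67077729e-01]
offset along toolx, world-left 0.0022722450972550343 0.0005895262728273967
1 0.4704717374278395 -0.01631869020166629
2 0.4834579077249348 -0.08917031599694171
3 0.4964440780220301 -0.16202194179221713
```

```bash
python3 - <<'E'
from h import *
w=load('w2.png'); g=lambda L:[(185+(a+.5)/3.3-.5,30+(b+.5)/3.3-.5) for a,b in L]
o=telemetry.get_obs(); L=g([(147,466),(475,466),(208,529),(414,527)])
for dz in (-.01,-.005,0,.005,.01,.015,.02):
    zt=o['tool_pos'][2]-.2028+dz
    q,r=fit(w,L,[(.046,.03,zt),(.046,-.03,zt),(.034,.019,zt),(.034,-.019,zt)],[.37,-.09,.16],True); print(dz,q,r)
E
```

```text
-0.01 [ 0.37601546 -0.08244919  0.1705873 ] 0.2846510687709074
-0.005 [ 0.37705668 -0.08228519  0.17060406] 1.0297199793503895
0 [ 0.37809691 -0.08212135  0.17062193] 1.8704102863039596
0.005 [ 0.3791361  -0.08195769  0.17064084] 2.7636802270271454
0.01 [ 0.38017414 -0.0817942   0.17066055] 3.709870231955224
0.015 [ 0.38121097 -0.08163096  0.17068301] 4.712574378269056
0.02 [ 0.38224647 -0.0814679   0.17070595] 5.776495753876411
```

```bash
python3 -c "
from h import *
o=telemetry.get_obs()['tool_pos'];go(o[0]+.12034,o[1]-.0796,.293,.167+.0058)"
```

```text
move [2.11 1.97 1.78] turn -0.03 q6 1.08 now [ 0.376  -0.0831  0.3822] [-3.141e+00  1.000e-03  1.670e-01] t 5.5
```

Call:
{"fn": "apply_moves", "kwargs": {"moves": [[[0.7,0.66,0,0,1],[1.4,1.3,0,0,1],[2.11,1.97,0.2,-0.03,1],[2.11,1.97,0.8,-0.03,1],[2.11,1.97,1.4,-0.03,1],[2.11,1.97,1.78,-0.03,1],[2.11,1.97,1.78,-0.03,1],[2.11,1.97,1.78,-0.03,1]]]}}

```text
time: 6.5
tool_pos: [0.4977, -0.1626, 0.2947]
ee_rot: [3.142, -0.0, 0.174]
wrist_force: [0.1, 0.2, -0.6]
width: 0.0117
finger_force: 30.0
```

```bash
python3 -c "
from h import *
w=snap('wrist','w3.png');print(telemetry.get_obs()['tool_pos'])
crop('w3.png','w3c.png',180,40,380,190,4)"
```

```text
[ 0.49760934 -0.1626433   0.29540644]
```

View pics/w3c.png

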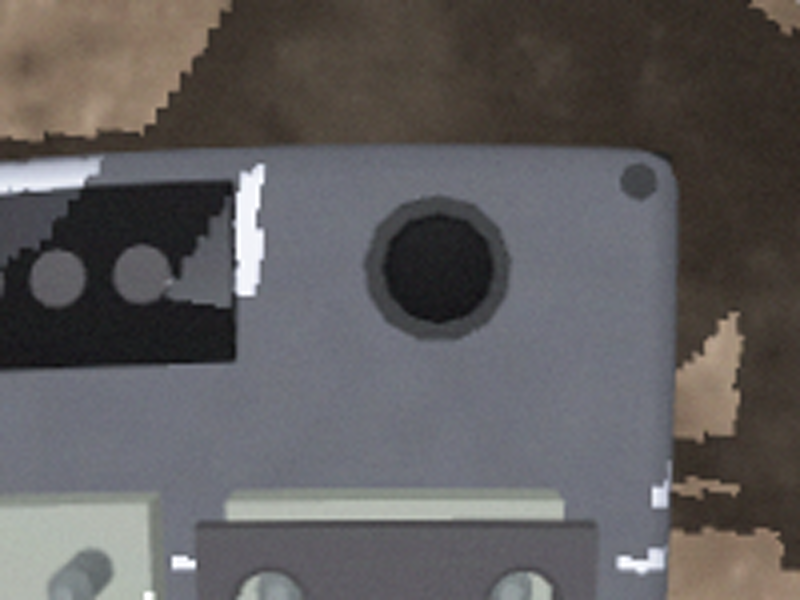

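The crop shows the prime key at (438,268), i.e. full-image (289.5,107). The two pin tops sit symmetrically inside the two holes at the bottom edge. I'll trim x by about 1.3 mm and go down gently.

Call:
{"fn": "apply_moves", "kwargs": {"moves": [[[-0.025,0,0,0,1],[-0.025,0,0.1,0,1],[-0.025,0,0.2,0,1],[-0.025,0,0.3,0,1],[-0.025,0,0.3,0,1]]]}}

```text
time: 7.18
tool_pos: [0.4953, -0.1627, 0.2788]
ee_rot: [-3.141, 0.001, 0.173]
wrist_force: [1.2, 0.1, -0.2]
width: 0.0117
finger_force: 30.0
```

```bash
python3 -c "
from h import *
o=telemetry.get_obs();print(o['tool_pos'],o['wrist_force'],o['wrist_torque'])
w=load('w3.png');print('key',at(w,289.5,107,.042,True))"
```

```text
[ 0.49532896 -0.16271981  0.27884237] [ 1.17379756  0.12977451 -0.22728771] [-0.03135269  0.16281673 -0.00377128]
key [ 0.58338099 -0.154706    0.042     ]
```

Call:
{"fn": "apply_moves", "kwargs": {"moves": [[[0,0,0.1,0,1],[0,0,0.2,0,1],[0,0,0.28,0,1],[0,0,0.28,0,1]]]}}

```text
time: 7.68
tool_pos: [0.4954, -0.1628, 0.2651]
ee_rot: [-3.141, 0.001, 0.173]
wrist_force: [0.0, 0.1, -1.2]
width: 0.0118
finger_force: 30.0
```

```bash
python3 -c "
from h import *
o=telemetry.get_obs();print(o['tool_pos'],o['wrist_force'],o['wrist_torque'])"
```

```text
[ 0.49543367 -0.16276001  0.26507943] [ 0.00134348  0.05646508 -1.19113072] [ 0.01159331  0.11696672 -0.06943817]
```

Call:
{"fn": "apply_moves", "kwargs": {"moves": [[[0,0,0.04,0,1],[0,0,0.04,0,1]]]}}

```text
time: 7.92
tool_pos: [0.4956, -0.1628, 0.2636]
ee_rot: [-3.142, -0.0, 0.173]
wrist_force: [-0.5, -1.0, -1.0]
width: 0.0119
finger_force: 30.0
```

Call:
{"fn": "apply_moves", "kwargs": {"moves": [[[0,0,0.04,0,1],[0,0,0.04,0,1]]]}}

```text
time: 8.18
tool_pos: [0.4957, -0.1629, 0.2625]
ee_rot: [3.141, -0.001, 0.173]
wrist_force: [-0.5, 0.6, 2.6]
width: 0.012
finger_force: 30.0
```

Call:
{"fn": "apply_moves", "kwargs": {"moves": [[[0,0,0.06,0,1],[0,0,0.06,0,1],[0,0,0.06,0,1]]]}}

```text
time: 8.55
tool_pos: [0.4957, -0.1628, 0.2625]
ee_rot: [3.14, -0.002, 0.173]
wrist_force: [-5.0, 2.6, 14.8]
width: 0.0114
finger_force: 30.0
```

```bash
python3 -c "
from h import *
o=telemetry.get_obs();print(o['tool_pos'],o['wrist_force'],o['wrist_torque'])"
```

```text
[ 0.49566547 -0.16275753  0.26248552] [-5.01300792  2.5720773  14.78171833] [0.53791258 1.38005749 0.02486712]
```

Call:
{"fn": "apply_moves", "kwargs": {"moves": [[[0,0,-0.05,0,1],[0,0,-0.05,0,0.6],[0,0,-0.05,0,0.6],[0,0,-0.05,0,0.6],[0,0,-0.8,0,0.6],[0,0,-1.6,0,0.5],[0,0,-2.4,0,0.5],[0,0,-2.4,0,0.5]]]}}

```text
time: 9.55
tool_pos: [0.4962, -0.1631, 0.3826]
ee_rot: [3.137, -0.007, 0.173]
wrist_force: [0.3, -0.2, -0.5]
width: 0.0468
finger_force: 0.0
```

```bash
python3 -c "
from h import *
w=snap('wrist','w4.png');snap('top','top1.png')
a=cv2.imread('pics/top0.png');b=cv2.imread('pics/top1.png');print([int(cv2.absdiff(a,b)[y0:y1,x0:x1].max()) for x0,y0,x1,y1 in [(145,138,173,180),(180,138,212,180),(225,135,255,178)]])
go(.567,.302,.33,.140)
i=np.hstack([cv2.resize(cv2.imread('pics/w4.png')[110:290,190:370],None,fx=2.2,fy=2.2,interpolation=2),cv2.resize(b[130:260,140:400][:130],None,fx=1.52,fy=1.52*2.0,interpolation=2)])
print(i.shape);cv2.imwrite('pics/m1.png',i)"
```

```text
[10, 19, 54]
move [ 3.01 -8.91  0.96] turn 0.19 q6 1.92 now [ 0.4955 -0.1628  0.378 ] [-3.141  0.     0.173] t 9.7Traceback (most recent call last):
  File "<string>", line 6, in <module>
    i=np.hstack([cv2.resize(cv2.imread('pics/w4.png')[110:290,190:370],None,fx=2.2,fy=2.2,interpolation=2),cv2.resize(b[130:260,140:400][:130],None,fx=1.52,fy=1.52*2.0,interpolation=2)])
    return _nx.concatenate(arrs, 1, dtype=dtype, casting=casting)
           ~~~~~~~~~~~~~~~^^^^^^^^^^^^^^^^^^^^^^^^^^^^^^^^^^^^^^^
ValueError: all the input array dimensions except for the concatenation axis must match exactly, but along dimension 0, the array at index 0 has size 396 and the array at index 1 has size 395
```

Call:
{"fn": "apply_moves", "kwargs": {"moves": [[[0.38,-1.11,0,0,0.5],[0.75,-2.22,0,0,0.5],[1.13,-3.34,0,0.1,0.5],[1.5,-4.45,0,0.1,0.5],[1.88,-5.57,0,0.1,0.5],[2.26,-6.68,0.2,0.19,0.5],[2.63,-7.8,0.5,0.19,0.5],[3.01,-8.91,0.9,0.19,0.5],[3.01,-8.91,1.06,0.19,0.5],[3.01,-8.91,1.06,0.19,0.5]]]}}

```text
time: 10.9
tool_pos: [0.5666, 0.3016, 0.3223]
ee_rot: [3.139, 0.006, 0.14]
wrist_force: [-0.1, -0.4, 1.4]
width: 0.0468
finger_force: 0.0
```

```bash
python3 -c "
from h import *
w=snap('wrist','w5.png');print(telemetry.get_obs()['tool_pos'],proj(w,[.567,.302,.006],True))
A=cv2.resize(cv2.imread('pics/w5.png')[135:265,210:340],None,fx=4.5,fy=4.5,interpolation=2)
B=cv2.resize(cv2.imread('pics/w4.png')[100:400,230:335],None,fx=1.95,fy=1.95,interpolation=2)
print(A.shape,B.shape);cv2.imwrite('pics/m1.png',np.hstack([A,B]))"
```

```text
[0.56695198 0.3010164  0.324006  ] (np.float64(278.20030296562754), np.float64(198.05851712708622))
(585, 585, 3) (585, 205, 3)
```

View pics/m1.png

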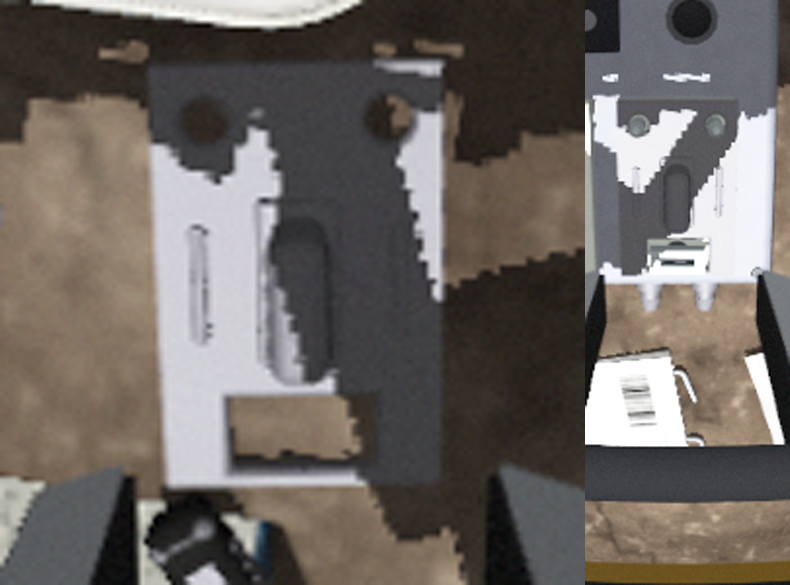

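Left: cover 2, corners (150,66), (442,64), (441,483), (166,488), holes (204,121) and (389,119). Right: cover on head 3 with both pins poking through its holes and the stud in the window.

```bash
python3 - <<'E'
from h import *
w=load('w5.png'); L=[(210+(a+.5)/4.5-.5,135+(b+.5)/4.5-.5) for a,b in [(150,66),(442,64),(441,483),(166,488),(204,121),(389,119)]]
m=[(.046,.03,.006),(.046,-.03,.006),(-.046,-.03,.006),(-.046,.03,.006),(.034,.019,.006),(.034,-.019,.006)]
p,r=fit(w,L,m,[.567,.3,.14],True); print(p,r); go(p[0],p[1],.208,p[2])
E
```

```text
[0.56735296 0.30398144 0.15548465] 0.3373555177534667
move [ 0.02 -0.06  2.32] turn -0.09 q6 1.91 now [0.567 0.301 0.324] [3.14e+00 3.00e-03 1.39e-01] t 10.9
```

Call:
{"fn": "apply_moves", "kwargs": {"moves": [[[0.02,-0.06,0.8,-0.09,0.5],[0.02,-0.06,1.6,-0.09,0.5],[0.02,-0.06,2.1,-0.09,0.55],[0.02,-0.06,2.3,-0.09,0.6],[0.02,-0.06,2.3,-0.09,1],[0.02,-0.06,2.3,-0.09,1],[0.02,-0.06,2.3,-0.09,1],[0.02,-0.06,2.3,-0.09,1],[0.02,-0.06,2.3,-0.09,1],[0.02,-0.06,2.3,-0.09,1]]]}}

```text
time: 12.2
tool_pos: [0.5682, 0.3051, 0.2126]
ee_rot: [-3.141, -0.003, 0.156]
wrist_force: [0.1, -1.5, 5.2]
width: 0.0121
finger_force: 30.0
```

Call:
{"fn": "apply_moves", "kwargs": {"moves": [[[0,0,-0.2,0,1],[0,0,-0.8,0,1],[0,0,-1.8,0,1],[0,0,-2.8,0,1],[0,0,-3.6,0,1],[0,0,-3.6,0,1]]]}}

```text
time: 12.95
tool_pos: [0.5678, 0.3054, 0.3957]
ee_rot: [-3.139, -0.009, 0.156]
wrist_force: [-0.0, -0.8, -0.9]
width: 0.0113
finger_force: 30.0
```

```bash
python3 -c "
from h import *
go(.376,-.083,.385,.1764)"
```

```text
move [-5.    7.08  0.15] turn -0.12 q6 1.18 now [0.5678 0.3054 0.3957] [-3.139 -0.009  0.156] t 12.9
```

```bash
python3 -c "
from h import *
go(.4837,-.0900,.36,.1764)"
```

```text
move [-2.9   7.55  0.67] turn -0.12 q6 1.21 now [0.5678 0.3054 0.3957] [-3.139 -0.009  0.156] t 12.9
```

Call:
{"fn": "apply_moves", "kwargs": {"moves": [[[-0.36,0.94,0,0,1],[-0.73,1.89,0,0,1],[-1.1,2.83,0,0,1],[-1.45,3.77,0,-0.1,1],[-1.81,4.72,0,-0.12,1],[-2.18,5.66,0,-0.12,1],[-2.54,6.6,0.3,-0.12,1],[-2.9,7.55,0.67,-0.12,1],[-2.9,7.55,0.67,-0.12,1],[-2.9,7.55,0.67,-0.12,1]]]}}

```text
time: 14.2
tool_pos: [0.4828, -0.09, 0.3557]
ee_rot: [-3.139, 0.002, 0.176]
wrist_force: [0.7, 0.7, -0.5]
width: 0.0116
finger_force: 30.0
```

```bash
python3 -c "
from h import *
go(.4837,-.0900,.2906,.1764)"
```

```text
move [0.02 0.01 1.3 ] turn -0.0 q6 1.21 now [ 0.4828 -0.09    0.3557] [-3.139e+00  2.000e-03  1.760e-01] t 14.2
```

Call:
{"fn": "apply_moves", "kwargs": {"moves": [[[0.02,0,0.6,0,1],[0.02,0,1.1,0,1],[0.02,0,1.28,0,1],[0.02,0,1.28,0,1]]]}}

```text
time: 14.7
tool_pos: [0.4841, -0.0892, 0.293]
ee_rot: [-3.141, 0.001, 0.178]
wrist_force: [-0.2, 0.4, -0.6]
width: 0.0117
finger_force: 30.0
```

```bash
python3 -c "
from h import *
w=snap('wrist','w6.png');go(.4837,-.0900,.2906,.1764)
w4=load('w3.png')
def pr(x,y,z,dx,dy,yaw=.1764):
  c,s=np.cos(yaw),np.sin(yaw);return np.round(proj(w,[x+c*dx-s*dy,y+s*dx+c*dy,z],True),1)
for dy in(.019,-.019): print('hole',pr(.4837,-.09,.085,.034,dy),'pin',pr(.48346,-.08917,.070,.034,dy))
crop('w6.png','w6c.png',200,150,360,270,5)"
```

```text
move [-0.01  0.01  0.07] turn 0.01 q6 1.21 now [ 0.4843 -0.0895  0.2939] [ 3.141e+00 -1.000e-03  1.780e-01] t 14.8
hole [248.9 194.8] pin [249.7 189. ]
hole [312.8 195. ] pin [309.2 189.2]
```

View pics/w6c.png

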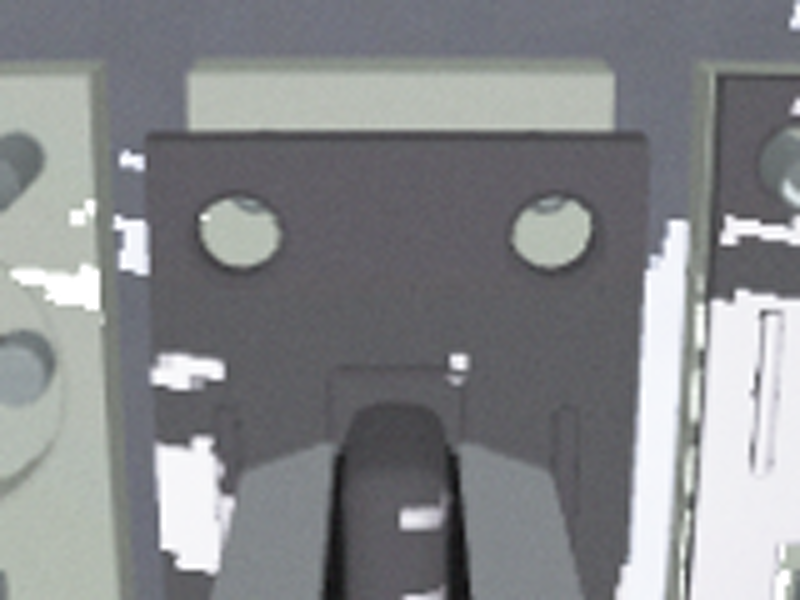

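The crop shows hole centres at full-image (248,196.4) and (310.4,196.4), with the pin tips peeking at each hole's upper edge (about (250,190) and (309.8,190)). I'll solve the remaining offset.

```bash
python3 - <<'E'
from h import *
w=load('w6.png'); g=lambda L:[(200+(a+.5)/5-.5,150+(b+.5)/5-.5) for a,b in L]
for z in (.0785,.0805,.0825,.085):
    q,r=fit(w,g([(147,134),(647,134),(240,232),(552,232)]),[(.046,.03,z),(.046,-.03,z),(.034,.019,z),(.034,-.019,z)],[.484,-.09,.17],True); print(z,q,r)
# head 2 from its far-edge corners & neighbours at rim
print('head',fit(w,g([(190,72),(613,70),(103,72),(705,72)]),[(.046,.03,.048),(.046,-.03,.048),(.046,.044,.048),(.046,-.044,.048)],[.484,-.09,.17],True))
E
```

```text
0.0785 [ 0.48134583 -0.08932365  0.17907071] 0.45715429037047844
0.0805 [ 0.48179615 -0.08924578  0.17907523] 0.19408356499965618
0.0825 [ 0.4822463  -0.08916794  0.17907987] 0.24508586929264986
0.085 [ 0.48280876 -0.08907068  0.17908583] 0.615978349215167
head (array([ 0.48446533, -0.08970862,  0.18145441]), np.float64(1.281216203760496))
```

Call:
{"fn": "apply_moves", "kwargs": {"moves": [[[0.028,0,0,0,1],[0.028,0,0.15,0,1],[0.028,0,0.25,0,1],[0.028,0,0.35,0,1],[0.028,0,0.35,0,1]]]}}

```text
time: 15.38
tool_pos: [0.4852, -0.0899, 0.275]
ee_rot: [-3.141, 0.001, 0.176]
wrist_force: [-0.1, -0.2, -0.2]
width: 0.0116
finger_force: 30.0
```

```bash
python3 -c "
from h import *
o=telemetry.get_obs();print(o['tool_pos'],o['wrist_force'],o['wrist_torque'])"
```

```text
[ 0.48515253 -0.08990648  0.27497672] [-0.1098659  -0.18268987 -0.23933534] [-0.00176115  0.07868181  0.02637472]
```

Free of contact at the pins; continue down to seating.

Call:
{"fn": "apply_moves", "kwargs": {"moves": [[[0,0,0.1,0,1],[0,0,0.2,0,1],[0,0,0.26,0,1],[0,0,0.26,0,1],[0,0,0.32,0,1],[0,0,0.32,0,1]]]}}

```text
time: 16.12
tool_pos: [0.4855, -0.09, 0.2605]
ee_rot: [3.141, -0.001, 0.177]
wrist_force: [-0.7, 1.3, 3.8]
width: 0.0116
finger_force: 30.0
```

```bash
python3 -c "
from h import *
o=telemetry.get_obs();print(o['tool_pos'],o['wrist_force'],o['wrist_torque'])"
```

```text
[ 0.48545146 -0.09000248  0.26050763] [-0.72114291  1.31599369  3.76116755] [0.04816085 0.32598087 0.05273215]
```

Call:
{"fn": "apply_moves", "kwargs": {"moves": [[[0,0,0.06,0,1],[0,0,0.06,0,1],[0,0,0,0,0.6],[0,0,0,0,0.6],[0,0,0,0,0.6],[0,0,-0.8,0,0.6],[0,0,-1.6,0,0.6],[0,0,-2.4,0,0.5],[0,0,-2.4,0,0.5]]]}}

```text
time: 17.25
tool_pos: [0.486, -0.0901, 0.3832]
ee_rot: [3.138, -0.007, 0.177]
wrist_force: [-0.1, -0.6, -0.3]
width: 0.0473
finger_force: 0.0
```

```bash
python3 -c "
from h import *
snap('top','top2.png')
a=cv2.imread('pics/top0.png');b=cv2.imread('pics/top2.png');print(int(cv2.absdiff(a,b)[138:180,145:173].max()))
go(.568,.399,.33,.0534)"
```

```text
7
move [ 3.34 -9.34  1.01] turn 0.71 q6 2.13 now [ 0.4855 -0.09    0.3806] [ 3.14e+00 -2.00e-03  1.77e-01] t 17.3
```

Call:
{"fn": "apply_moves", "kwargs": {"moves": [[[0.42,-1.15,0,0,0.5],[0.83,-2.3,0,0,0.5],[1.25,-3.5,0,0.2,0.5],[1.67,-4.65,0,0.3,0.5],[2.1,-5.8,0,0.5,0.5],[2.5,-7,0,0.6,0.5],[2.92,-8.15,0.3,0.71,0.5],[3.34,-9.34,0.7,0.71,0.5],[3.34,-9.34,1.0,0.71,0.5],[3.34,-9.34,1.0,0.71,0.5]]]}}

```text
time: 18.55
tool_pos: [0.5671, 0.3988, 0.3247]
ee_rot: [3.137, 0.007, 0.053]
wrist_force: [-0.0, -1.1, 0.6]
width: 0.0472
finger_force: 0.0
```

```bash
cat >> h.py <<'E'
def rect(s,x0,y0,yaw,z,hx,hy,res=.0005):
    xs=np.arange(hx,-hx,-res); ys=np.arange(hy,-hy,-res); mx=np.zeros((len(xs),len(ys)),np.float32); my=mx.copy()
    c,n=np.cos(yaw),np.sin(yaw)
    for i,a in enumerate(xs):
        for j,b in enumerate(ys): mx[i,j],my[i,j]=proj(s,[x0+c*a-n*b,y0+n*a+c*b,z],True)
    return cv2.remap(s['image'],mx,my,cv2.INTER_LINEAR)
E
python3 - <<'E'
from h import *
w=snap('wrist','w7.png');o=telemetry.get_obs();print(o['tool_pos'],o['ee_rot'])
for f,p in (('w5.png',(.56735,.30398,.1555)),('w7.png',(.568,.3995,.0534))):
    im=rect(load(f),*p,.006,.065,.045).astype(int); sat=cv2.medianBlur((im[:,:,0]-im[:,:,2]).clip(0,255).astype(np.uint8),5)
    print(f); 
    for r in sat[::6,::6]: print(' '.join('%2d'%v for v in r))
E
```

```text
[0.56756214 0.39808843 0.32720157] [3.13876183 0.00391784 0.05187199]
w5.png
 4  4  5  5  4  4  4  4  4  4  4  4  5  5  4  3  3  2  3  4  6  8  9 11 12 12 13 11 11 11
 7  6  5  4  4  4  4  4  4  4  4  4  4  4  4  3  3  2  4  6  9 10 11 12 11 11 12 12 11 10
 6  8  6  7  6  7  6  5  6  5  4  4  4  4  5  4  4  5  8  9 10 11 11 12 12 11 11 11 12 11
13 11 12 11  6 10  3  6  6  6  6  9  8  8  8  7  9  8 11 12 11 11  9 10 10 10 11 11 12 11
12 12 11 10 11 10 10  9  9  9  9 10 10  6  8 11 12 12 12 11 12 12 10 11  9  9 11 12 10 11
13 14 16 17 30 17 10 10 12 10 11 10 11 12 12 12 12 10 13 13 13 18 11 17 25 17 13 12 11 12
11 13 13 13 22 12  9  8  8  9  8  7  7  8  8  7  7  8  8  8  7 15  7  5  7 12 18 13 13 11
13 12 13 13 12  5  0  0  0  0  0  0  0  0  0  0  0  0  0  0  0  0  0  0  0  8 12 11 11 11
16 18 14 13 12  4  0  0  0  0  0  0  0  0  0  0  0  0  0  0  0  0  0  0  0  7 13 12 12 12
34 37 38 36 31  5  0  0  7 10  0  0  0  0  0  0  0  0  0  0  1 14 23  0  0 16 21 12 11 11
33 36 38 36 36  7  0  0 13 12  9  0  0  0  0  0  0  0  0  0 10 11 31  0  0 17 22 12 11 11
32 34 39 38 38 16  0  0 11 13  7 
[... 6203 characters left out ...]
0  0  0  0  0  0  0  0  0  0  0  0  0  0  0  0  0  0  0 32 33 34 26 13
 0  0  3 34 35 18 20 21 22 20 21 22 21 23 23 24 27 27 26 28 26 26 26 27 31 33 32 33 33  5
 0  0  3 36 36 38 35 35 36 36 37 37 35 34 35 33 33 33 32 32 34 32 33 32 33 32 34 34 32  1
 0  0  0 14 14 14 14 14 17 18 19 23 26 26 30 30 31 32 32 31 33 33 33 34 33 32 34 33 32  1
 0  0  0 11  9 10 10 10  9  9 10  9 10  9  9  9  9 10  9 10 11 12 15 15 12 18 25 27 25  0
 0  0  0 10 10 10  9 10 10 11 11  8  9 10 12  8  9  9  9  9  9  9  8  8  0  0  0  0  0  0
 0  0  0  9 10 10  9  9 11 11 11  9 10  9  8  8  9  9  9  9 11  9  8  9  0  0  0  0  0  0
 2  0  1 10  8  8  9  8 10  9 10 10 10 10  9 10 10  9  9  9  9  8 11 11  0  0  0  0  0  0
```

The grey/brown mask isolates the plate cleanly; fit a rectangle to it.

```bash
cat >> h.py <<'E'
def plate(s,p,thr=4):
    p=np.array(p,float)
    for _ in range(2):
        im=rect(s,*p,.006,.058,.042).astype(int); m=(cv2.medianBlur((im[:,:,0]-im[:,:,2]).clip(0,255).astype(np.uint8),5)<thr).astype(np.uint8)
        m=cv2.morphologyEx(m,cv2.MORPH_OPEN,np.ones((7,7)))
        n,l,st,_=cv2.connectedComponentsWithStats(m); k=l[m.shape[0]//2,m.shape[1]//2]
        (cx,cy),wh,a=cv2.minAreaRect(np.argwhere(l==k)[:,::-1].astype(np.float32)); a=(a+45)%90-45
        dx=.058-(cy+.0)*.0005; dy=.042-cx*.0005; c,n_=np.cos(p[2]),np.sin(p[2])
        p=p+[c*dx-n_*dy,n_*dx+c*dy,-np.radians(a)]
    return p,np.array(wh)*.0005
E
python3 - <<'E'
from h import *
for f,p in (('w5.png',(.56735,.30398,.1555)),('w1.png',(.5766,.1848,.0438)),('w7.png',(.568,.3995,.0534))): q=plate(load(f),p); print(f,q)
q=q[0]; go(q[0],q[1],.213,q[2])
E
```

```text
w5.png (array([0.56759698, 0.30401872, 0.1555    ]), array([0.093 , 0.0595]))
w1.png (array([0.5773274 , 0.18533237, 0.0438    ]), array([0.09149998, 0.05949999]))
w7.png (array([0.56894521, 0.40055196, 0.0534    ]), array([0.06099999, 0.09199998]))
move [ 0.04 -0.05  2.28] turn -0.01 q6 2.13 now [0.5676 0.3981 0.3272] [3.139 0.004 0.052] t 18.6
```

Call:
{"fn": "apply_moves", "kwargs": {"moves": [[[0.03,-0.05,0.8,0,0.5],[0.03,-0.05,1.6,0,0.5],[0.03,-0.05,2.1,0,0.55],[0.03,-0.05,2.28,0,0.6],[0.03,-0.05,2.28,0,1],[0.03,-0.05,2.28,0,1],[0.03,-0.05,2.28,0,1],[0.03,-0.05,2.28,0,1],[0.03,-0.05,2.28,0,1],[0.03,-0.05,2.28,0,1]]]}}

```text
time: 19.85
tool_pos: [0.5696, 0.4019, 0.2178]
ee_rot: [-3.141, -0.003, 0.053]
wrist_force: [-0.6, -0.5, 6.3]
width: 0.0118
finger_force: 30.0
```

Call:
{"fn": "apply_moves", "kwargs": {"moves": [[[0,0,-0.2,0,1],[0,0,-0.8,0,1],[0,0,-1.8,0,1],[0,0,-2.8,0,1],[0,0,-3.6,0,1],[0,0,-3.6,0,1],[0,0,-3.6,0,1]]]}}

```text
time: 20.72
tool_pos: [0.5689, 0.4017, 0.3931]
ee_rot: [3.14, 0.003, 0.053]
wrist_force: [0.4, -0.2, -1.8]
width: 0.012
finger_force: 30.0
```

```bash
python3 -c "
from h import *
go(.4704,-.0168,.36,.1764)"
```

```text
move [-2.41  8.25  0.68] turn -0.71 q6 1.36 now [0.5689 0.4017 0.3931] [3.14e+00 3.00e-03 5.30e-02] t 20.7
```

Call:
{"fn": "apply_moves", "kwargs": {"moves": [[[-0.3,1.03,0,-0.1,1],[-0.6,2.06,0,-0.2,1],[-0.9,3.1,0,-0.3,1],[-1.2,4.1,0,-0.4,1],[-1.5,5.15,0,-0.5,1],[-1.8,6.2,0,-0.6,1],[-2.1,7.2,0.3,-0.71,1],[-2.41,8.25,0.67,-0.71,1],[-2.41,8.25,0.67,-0.71,1],[-2.41,8.25,0.67,-0.71,1]]]}}

```text
time: 21.98
tool_pos: [0.4702, -0.0163, 0.3602]
ee_rot: [-3.139, 0.003, 0.176]
wrist_force: [-0.0, 0.3, -0.3]
width: 0.0118
finger_force: 30.0
```

```bash
python3 -c "
from h import *
go(.4704,-.0168,.297,.1764)"
```

```text
move [0.01 0.01 1.26] turn -0.0 q6 1.36 now [ 0.4702 -0.0163  0.3602] [-3.139e+00  3.000e-03  1.760e-01] t 22.0
```

Call:
{"fn": "apply_moves", "kwargs": {"moves": [[[0.01,0.01,0.6,0,1],[0.01,0.01,1.1,0,1],[0.01,0.01,1.26,0,1],[0.01,0.01,1.26,0,1],[0.01,0.01,1.26,0,1]]]}}

```text
time: 22.6
tool_pos: [0.4715, -0.0166, 0.3005]
ee_rot: [3.141, -0.002, 0.177]
wrist_force: [0.7, -0.9, -1.7]
width: 0.0116
finger_force: 30.0
```

```bash
python3 - <<'E'
from h import *
w=snap('wrist','w8.png');o=telemetry.get_obs();print(o['tool_pos'],o['ee_rot'])
b=load('w6.png')['image'];a=w['image']
# level-insensitive match of the plate's far part: use gradients
G=lambda i:cv2.magnitude(*[cv2.Sobel(cv2.GaussianBlur(cv2.cvtColor(i,7),(3,3),0),cv2.CV_32F,*d).clip(-150,150) for d in((1,0),(0,1))])
for n,(u,v) in (('hole+y',(248,196)),('hole-y',(310,196))):
    t=G(b)[v-12:v+13,u-13:u+14]; R=G(a)[v-45:v+46,u-35:u+36]; m=cv2.matchTemplate(R,t,cv2.TM_CCOEFF_NORMED); _,mx,_,l=cv2.minMaxLoc(m); print(n,round(mx,2),u-35+l[0]+13,v-45+l[1]+12)
g=cv2.cvtColor(a,7)
for r in range(172,212,1): print(r,' '.join('%3d'%x for x in g[r,236:262:1]),'|',' '.join('%3d'%x for x in g[r,298:324:1]))
E
```

```text
[ 0.47149545 -0.01669897  0.30050888] [ 3.14096501e+00 -2.42597592e-03  1.77107965e-01]
hole+y 0.94 249 194
hole-y 0.95 309 194
172 121 133 167 189 188 190 188 188 189 189 190 191 190 189 189 190 191 189 189 190 189 190 190 192 188 188 | 190 189 189 188 190 188 189 189 188 188 188 187 190 189 191 188 190 189 190 187 190 186 133 115 114 114
173 121 137 169 191 188 189 190 190 189 191 190 189 190 193 190 191 189 192 189 190 189 191 190 190 191 189 | 189 191 188 188 190 190 189 190 190 189 190 189 191 187 189 190 190 191 190 186 192 187 136 118 113 118
174 113 127 156 169 167 164 165 164 165 163 166 163 162 164 164 164 162 166 163 162 165 162 164 165 161 164 | 160 162 164 164 166 163 164 163 163 164 163 165 166 168 165 164 166 166 164 167 167 163 127 108 111 107
175  81  86  94  94  93  88  89  86  90  88  88  88  86  86  86  84  85  84  83  83  79  84  80  80  77  82 |  78  79  82  80  81  79  82  81  85  84  84  84  85  89  88  92  90  92  91  93  93  90  85  79  82  83
176  82  82  81  77  76  78  79  80  81  78  82  82  80  80  78  81  78  83  78  76  77  84  81  80  82  80 |  87  8
[... 6887 characters left out ...]
96  99  97  97  97  95  96 101  97  97  94  99  97  95  97
209  95  97  97  98  96  97  96  99  94  94  99  94  96  94  97  97  96 100  95  95  99  94  97  99  95  93 |  95  96 100 100  95  98 100  97  98  96  93  98  97  98 100  96  97  97  96  95  96  95  96  97  96  97
210  96  95  96  98  97  98  95  96  95  96  96  97  96  94  94  97  91  98  97  96  94  99  98  98  94  95 |  95  93  98  97  96  99  93  98  97  95  97  96  96  99  96  97  94  97  97  98  98 100  99  98  98  96
211  98  98  97 101  95  93  95  99  97  95  95 100  97  95  98 100  96  94  97  96  97  97  94  98  98  98 |  96  95  96 100  96  98  96  94  97  98  93  96  97  96  97  97  98  98  94  96  99  98  95  96  97  95
```

```bash
python3 - <<'E'
from h import *
w=load('w8.png')
L=[(248.5,194.2),(309.2,194.2)]
for z in (.080,.082,.084,.086): print(z,fit(w,L,[(.034,.019,z),(.034,-.019,z)],[.47,-.017,.17],True))
p=[.48346,-.08917,.1764];c,s=np.cos(p[2]),np.sin(p[2])
f=lambda x,y,z:np.round(proj(w,[p[0]+c*x-s*y,p[1]+s*x+c*y,z],True),1)
print('pins',f(.034,.093,.070),f(.034,.055,.070),'head far edge',f(.046,.104,.048),f(.046,.044,.048))
# actual far-edge of head: white->grey vertical profile
g=cv2.cvtColor(w['image'],7)
for u in (240,260,280,300,315): print(u,list(g[155:178,u]))
print(list(g[170,205:250]),list(g[170,310:345]))
E
```

```text
0.08 (array([ 0.46880599, -0.01688543,  0.17854917]), np.float64(0.2574247165193652))
0.082 (array([ 0.46930503, -0.01679697,  0.17855118]), np.float64(0.04356881717165542))
0.084 (array([ 0.46980398, -0.01670852,  0.17855324]), np.float64(0.17463082254113885))
0.086 (array([ 0.47030283, -0.0166201 ,  0.17855537]), np.float64(0.39730745821952457))
pins [249.9 187.8] [307.3 188. ] head far edge [237.1 164.8] [320.2 164.9]
240 [np.uint8(126), np.uint8(126), np.uint8(124), np.uint8(126), np.uint8(123), np.uint8(125), np.uint8(132), np.uint8(142), np.uint8(144), np.uint8(160), np.uint8(183), np.uint8(193), np.uint8(189), np.uint8(190), np.uint8(189), np.uint8(190), np.uint8(189), np.uint8(188), np.uint8(188), np.uint8(167), np.uint8(93), np.uint8(76), np.uint8(96)]
260 [np.uint8(125), np.uint8(127), np.uint8(128), np.uint8(126), np.uint8(125), np.uint8(126), np.uint8(130), np.uint8(142), np.uint8(144), np.uint8(165), np.uint8(188), np.uint8(190), np.uint8(192), np.uint8(191), np.uint8(189), np.uint8(189), np.uint8(189), np.uint8(188), np.uint8(191), np.uint8(161), np.uint8(77), np.uint8(
[... 1551 characters left out ...]
uint8(178), np.uint8(190), np.uint8(190), np.uint8(191), np.uint8(187), np.uint8(188), np.uint8(192), np.uint8(189), np.uint8(192), np.uint8(188), np.uint8(189), np.uint8(192)] [np.uint8(191), np.uint8(189), np.uint8(189), np.uint8(190), np.uint8(190), np.uint8(191), np.uint8(190), np.uint8(188), np.uint8(189), np.uint8(186), np.uint8(153), np.uint8(120), np.uint8(117), np.uint8(120), np.uint8(117), np.uint8(121), np.uint8(113), np.uint8(116), np.uint8(120), np.uint8(120), np.uint8(118), np.uint8(113), np.uint8(116), np.uint8(114), np.uint8(116), np.uint8(121), np.uint8(127), np.uint8(129), np.uint8(134), np.uint8(176), np.uint8(118), np.uint8(76), np.uint8(91), np.uint8(100), np.uint8(101)]
```

Call:
{"fn": "apply_moves", "kwargs": {"moves": [[[0.022,-0.005,0,0,1],[0.022,-0.005,0.15,0,1],[0.022,-0.005,0.3,0,1],[0.022,-0.005,0.42,0,1],[0.022,-0.005,0.42,0,1]]]}}

```text
time: 23.28
tool_pos: [0.472, -0.0165, 0.2774]
ee_rot: [-3.141, 0.001, 0.176]
wrist_force: [0.5, 0.4, -1.7]
width: 0.0114
finger_force: 30.0
```

```bash
python3 -c "
from h import *
o=telemetry.get_obs();print(o['tool_pos'],o['wrist_force'],o['wrist_torque'])"
```

```text
[ 0.47198611 -0.01653762  0.27740642] [ 0.52913363  0.42295019 -1.6807864 ] [0.00470516 0.03664522 0.03644793]
```

Call:
{"fn": "apply_moves", "kwargs": {"moves": [[[0,0,0.1,0,1],[0,0,0.2,0,1],[0,0,0.24,0,1],[0,0,0.24,0,1],[0,0,0.28,0,1],[0,0,0.28,0,1]]]}}

```text
time: 24.02
tool_pos: [0.4721, -0.0165, 0.2657]
ee_rot: [3.141, -0.001, 0.177]
wrist_force: [-2.8, 0.5, 5.9]
width: 0.0117
finger_force: 30.0
```

```bash
python3 -c "
from h import *
o=telemetry.get_obs();print(o['tool_pos'],o['wrist_force'],o['wrist_torque'])"
```

```text
[ 0.47206914 -0.01650814  0.26571519] [-2.82427166  0.50880163  5.87473162] [0.07259268 0.70746373 0.02964522]
```

Call:
{"fn": "apply_moves", "kwargs": {"moves": [[[0,0,0.06,0,1],[0,0,0.06,0,1],[0,0,0,0,0.6],[0,0,0,0,0.6],[0,0,0,0,0.6],[0,0,-0.8,0,0.6],[0,0,-1.6,0,0.6],[0,0,-2.6,0,0.4],[0,0,-2.6,0,0.4]]]}}

```text
time: 25.15
tool_pos: [0.4728, -0.0166, 0.3987]
ee_rot: [3.139, -0.009, 0.177]
wrist_force: [0.1, -1.0, -0.0]
width: 0.0539
finger_force: 0.0
```

```bash
python3 -c "
from h import *
go(.36,.128,.40,.0)"
```

```text
move [-1.71 -3.24 -0.05] turn 1.01 q6 1.91 now [ 0.4728 -0.0166  0.3987] [ 3.139 -0.009  0.177] t 25.1
```

Call:
{"fn": "apply_moves", "kwargs": {"moves": [[[-0.6,-0.8,0,0,0.4],[-1.1,-1.6,0,0,0.4],[-1.7,-2.3,0,0,0.4],[-2.1,-3.05,0,0,0.4],[-2.1,-3.05,0,0,0.4],[-2.1,-3.05,0,0,0.4]]]}}

```text
time: 25.9
tool_pos: [0.3421, 0.115, 0.3932]
ee_rot: [3.141, 0.001, 0.177]
wrist_force: [0.1, 0.5, -0.0]
width: 0.0562
finger_force: 0.0
```

```bash
python3 -c "
from h import *
w=snap('wrist','w9.png');o=telemetry.get_obs();print(o['tool_pos'],o['ee_rot'])
u,v=[int(x) for x in proj(w,[.42,.129,.14],True)];print(u,v)
A=cv2.resize(w['image'][max(0,v-60):max(0,v-60)+120,u-60:u+60,::-1],None,fx=5,fy=5,interpolation=2);print(max(0,v-60),u-60)
cv2.imwrite('pics/w9c.png',A)"
```

```text
[0.34234362 0.11473999 0.3933225 ] [3.14119859e+00 1.37141604e-03 1.75801082e-01]
279 115
55 219
```

View pics/w9c.png

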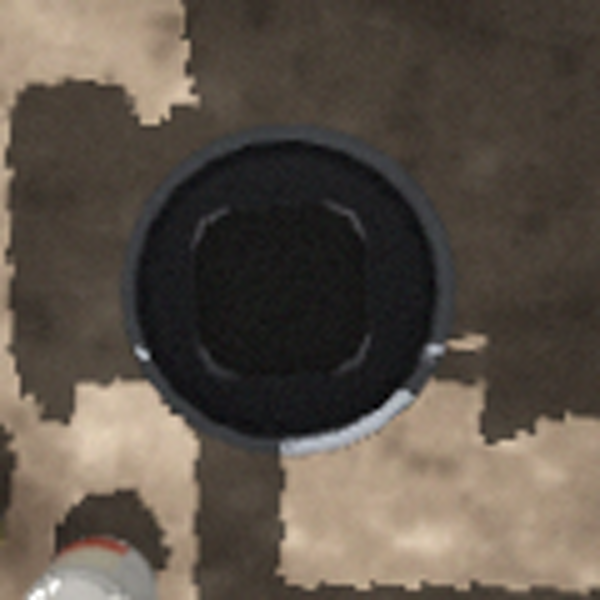

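The crop shows the driver from above: square handle top centred at (280,290), i.e. full-image (275,113), flats parallel to the image axes, so its yaw is within a few degrees of the tool's.

```bash
python3 -c "
from h import *
w=load('w9.png');p=at(w,275.1,113,.15,True);print(p, at(w,277.1,113,.07,True), at(w,277.1,113,.0,True))
go(p[0],p[1],.32,.176)"
```

```text
[0.42140779 0.13204652 0.15      ] [0.42121324 0.13114484 0.07      ] [0.42083685 0.13151386 0.        ]
move [ 1.62 -0.06  1.46] turn -0.0 q6 1.7 now [0.3423 0.1147 0.3933] [3.141e+00 1.000e-03 1.760e-01] t 25.9
```

Call:
{"fn": "apply_moves", "kwargs": {"moves": [[[0.8,-0.02,0,0,0.4],[1.61,-0.05,0,0,0.4],[1.61,-0.05,0,0,0.4],[1.61,-0.05,0.8,0,0.4],[1.61,-0.05,1.6,0,0.4],[1.61,-0.05,2.0,0,0.4],[1.61,-0.05,2.0,0,0.4]]]}}

```text
time: 26.82
tool_pos: [0.4199, 0.1309, 0.2921]
ee_rot: [3.142, 0.005, 0.175]
wrist_force: [-0.2, -0.0, 0.4]
width: 0.0568
finger_force: 0.0
```

Call:
{"fn": "apply_moves", "kwargs": {"moves": [[[0,0,0,0,1],[0,0,0,0,1],[0,0,0,0,1],[0,0,0,0,1],[0,0,0,0,1],[0,0,0,0,1]]]}}

```text
time: 27.58
tool_pos: [0.4209, 0.1318, 0.2949]
ee_rot: [-3.142, -0.001, 0.177]
wrist_force: [-0.5, 0.6, 3.8]
width: 0.0242
finger_force: 29.3
```

```bash
python3 -c "
from h import *
o=telemetry.get_obs();print(o['tool_pos'],o['ee_rot'],o['wrist_force'],o['wrist_torque'],o['width'])"
```

```text
[0.42090505 0.1318295  0.29486333] [-3.14158713e+00 -1.34003632e-03  1.76605642e-01] [-0.53400267  0.627806    3.8151156 ] [-0.08456831  0.19572187 -0.04709137] 0.024223939013902015
```

Call:
{"fn": "apply_moves", "kwargs": {"moves": [[[0,0,-0.3,0,1],[0,0,-0.8,0,1],[0,0,-1.4,0,1],[0,0,-2.0,0,1],[0,0,-2.2,0,1],[0,0,-2.2,0,1]]]}}

```text
time: 28.32
tool_pos: [0.4207, 0.1318, 0.4044]
ee_rot: [-3.141, -0.001, 0.177]
wrist_force: [-0.0, -0.3, -1.9]
width: 0.0243
finger_force: 29.3
```

```bash
python3 - <<'E'
from h import *
w=snap('wrist','w10.png');o=telemetry.get_obs();p=o['tool_pos'];print(p,o['ee_rot'])
crop('w10.png','w10c.png',219,120,339,240,5)
for h in (0,.007,.012,.02,.04):
    u,v=proj(w,[p[0],p[1],p[2]-.285+h],True); im=w['image'][int(round(v)),int(u)-22:int(u)+23].astype(int)
    print(h,round(u,1),round(v,1),'\n',' '.join('%d'%x for x in im.mean(1)),'\n',' '.join('%d'%x for x in im[:,0]-im[:,2]))
E
```

```text
[0.42054401 0.13174816 0.40329525] [-3.14151658e+00  1.46565286e-03  1.76567717e-01]
0 279.3 210.3 
 116 31 20 20 21 20 23 22 25 23 22 22 23 22 25 22 27 22 43 98 116 123 123 124 91 45 24 18 25 23 25 22 22 20 25 22 23 24 24 26 22 23 23 30 50 
 31 3 -5 -2 -1 -4 -2 -4 -4 -3 2 -2 -1 -5 -1 0 -4 -2 -3 -5 -7 -9 -8 -7 -7 -4 -4 -3 -2 -1 -5 -3 -4 0 -5 -3 -3 -5 -3 0 -4 1 -1 2 15
0.007 279.3 212.8 
 175 177 154 97 41 24 22 24 23 23 25 24 22 24 22 26 21 66 97 104 110 107 110 111 110 106 79 37 27 28 25 27 21 24 22 24 25 25 24 19 26 54 57 59 58 
 48 47 43 27 8 -2 0 -2 -3 -1 -3 -3 -1 -3 -4 0 -5 -5 -7 -10 -8 -8 -8 -11 -5 -7 -8 -4 -2 -3 -1 -3 -4 -4 -1 -3 -6 -3 -1 2 2 14 18 22 19
0.012 279.3 214.6 
 168 165 169 167 165 127 66 32 24 25 22 19 24 24 19 23 23 82 102 106 103 104 105 109 107 103 101 57 27 28 18 17 20 22 22 23 24 26 38 57 63 65 64 61 61 
 44 46 43 43 41 31 13 1 -7 -2 -3 -5 -1 -3 -1 -1 -4 -8 -8 -5 -6 -5 -9 -9 -9 -10 -8 -7 1 -2 0 -3 -3 -1 -4 0 1 5 8 14 19 19 19 18 18
0.02 279.3 217.7 
 154 155 160 157 159 162 162 165 167 165 143 84 31 16 19 17 18 14 24 17 21 28 21 20 19 21 18 21 15 18 19 19 20 35 62 67 67 65 64 68 65 63 64 62 62 
 42 47 44 45 48 42 45 46 46 44 38 19 4 -4 1 2 -3 -4 0 1 -1 0 -3 -3 0 2 -3 -2 -3 -4 1 1 -3 5 16 17 20 19 16 17 16 16 16 14 18
0.04 279.3 226.4 
 148 149 142 90 31 23 24 22 21 20 20 20 18 25 26 30 26 26 27 27 29 30 26 30 28 25 36 33 34 28 16 18 18 23 22 21 22 20 19 19 54 69 74 80 80 
 42 41 44 28 2 0 -1 0 -2 -1 -6 0 4 1 0 -3 -2 -6 -2 -3 3 1 -2 -3 1 -1 1 1 2 3 -1 1 0 1 0 2 -1 -2 -3 -2 14 21 21 18 22
```

```bash
python3 - <<'E'
from h import *
w=load('w10.png');g=w['image'].mean(2).astype(int)
for r in range(192,220): print(r,' '.join('%3d'%x for x in g[r,262:298]))
E
```

```text
192  21  22  21  21  24  16  10  12  17  17  18  22  23  23  33  39  38  42  38  34  30  22  18  19  22  16  22  15  22  75 130 140 133 129 127 128
193  20  22  21  24  21  18  16  16  21  15  21  19  17  12  18  17  22  18  17  20  16  22  24  17  20  13  18  17  19  66 127 140 137 131 129 124
194  20  20  21  20  23  21  19  21  16  22  23  20  21  18  20  18  16  18  16  17  18  18  17  22  17  18  18  18  22  61 123 137 133 134 127 126
195  20  22  24  22  22  20  16  15  16  19  15  19  20  21  20  18  18  18  19  20  17  15  22  21  20  21  20  15  15  48 113 138 140 128 131 125
196  21  23  25  18  21  19  15  20  19  19  20  15  15  15  17  21  16  18  19  19  17  18  17  17  19  16  18  15  17  66 125 136 136 135 127 127
197  25  24  22  22  22  15  20  20  20  19  24  19  20  15  22  22  18  18  22  21  19  16  18  17  13  16  20  18  25  80 130 140 134 129 129 129
198  22  20  26  23  28  25  18  10  17  20  16  22  20  19  20  19  21  19  18  16  18  17  19  16  19  19  18  14  27  87 135 139 136 130 126 119
199  21  24  26  24  20  21  20  14  21  19  20  15  20  17  18 
[... 2343 characters left out ...]
  19  23  23  82 102 106 103 104 105 109 107 103 101  57  27  28  18  17  20  22  22  23  24  26  38  57  63
216 166 145  89  36  25  21  25  23  18  24  22  19  78  96 101  71  59  71  96 101 101  99  54  26  23  23  22  24  20  20  21  36  48  59  62  67
217 161 166 167 110  60  45  32  25  24  23  19  24  46  30  19  21  18  19  14  32  40  45  33  21  26  24  18  22  24  30  37  58  64  67  66  64
218 162 162 165 167 165 143  84  31  16  19  17  18  14  24  17  21  28  21  20  19  21  18  21  15  18  19  19  20  35  62  67  67  65  64  68  65
219 157 161 159 161 159 114  46  15  20  18  16  22  21  25  24  29  28  28  26  28  28  27  24  21  20  23  23  34  54  65  64  66  68  65  66  69
```

The pixel map shows a 3-px-wide vertical bar (rows 202-207, cols 277-280) ahead of the shaft. That is the blade seen edge-on, so its width lies along tool x. Next: move to stud 1.

```bash
cat >> h.py <<'E'
U=np.array([.48346,-.0895,.1764])
def upt(x,y): c,s=np.cos(U[2]),np.sin(U[2]); return U[0]+c*x-s*y, U[1]+s*x+c*y
E
python3 -c "
from h import *
for k in(1,2,3):
  x,y=upt(-.034,(2-k)*.074); print(k,x,y); go(x,y,.40,1.70)"
```

```text
1 0.43700161084124656 -0.022614888975394376
move [-0.22  3.1   0.07] turn -8.73 q6 -0.18 now [0.4205 0.1317 0.4033] [-3.142e+00  1.000e-03  1.770e-01] t 28.4
2 0.4499876180329574 -0.0954665438448401
move [-0.22  4.58  0.07] turn -8.73 q6 -0.34 now [0.4205 0.1317 0.4033] [-3.142e+00  1.000e-03  1.770e-01] t 28.4
3 0.46297362522466823 -0.16831819871428583
move [-0.22  6.06  0.07] turn -8.73 q6 -0.48 now [0.4205 0.1317 0.4033] [-3.142e+00  1.000e-03  1.770e-01] t 28.4
```

Call:
{"fn": "apply_moves", "kwargs": {"moves": [[[-0.05,0.5,0,-1,1],[-0.1,1,0,-2,1],[-0.1,1.5,0,-3,1],[-0.2,2,0,-4,1],[-0.2,2.5,0,-5,1],[-0.22,3.1,0,-6,1],[-0.22,3.1,0,-7,1],[-0.22,3.1,0,-8,1],[-0.22,3.1,0,-8.73,1],[-0.22,3.1,0,-8.73,1]]]}}

```text
time: 29.62
tool_pos: [0.4369, -0.0228, 0.4024]
ee_rot: [-3.138, -0.001, 1.699]
wrist_force: [0.5, -0.1, -1.1]
width: 0.0244
finger_force: 29.3
```

```bash
python3 -c "
from h import *
x,y=upt(-.034,.074);go(x,y,.362,1.7)"
```

```text
move [0.   0.01 0.81] turn -0.01 q6 -0.18 now [ 0.4369 -0.0228  0.4024] [-3.138e+00 -1.000e-03  1.699e+00] t 29.6
```

Call:
{"fn": "apply_moves", "kwargs": {"moves": [[[0,0,0.4,0,1],[0,0,0.72,0,1],[0,0,0.72,0,1],[0,0,0.72,0,1]]]}}

```text
time: 30.12
tool_pos: [0.4372, -0.0228, 0.3684]
ee_rot: [3.141, -0.0, 1.7]
wrist_force: [0.5, -0.5, -0.8]
width: 0.0243
finger_force: 29.3
```

```bash
python3 - <<'E'
from h import *
w=snap('wrist','w11.png');g=w['image'].mean(2).astype(int);o=telemetry.get_obs();p=o['tool_pos'];print(p,o['ee_rot'])
x,y=upt(-.034,.074)
print('tip',proj(w,[p[0],p[1],p[2]-.285],True),'slot ends',[np.round(proj(w,[*upt(-.034,.074+d),.064],True),1) for d in(-.009,.009)],'stud ends',[np.round(proj(w,[*upt(-.034,.074+d),.064],True),1) for d in(-.014,.014)])
for r in range(176,216): print(r,' '.join('%3d'%v for v in g[r,264:296]))
E
```

```text
[ 0.4372517  -0.02278606  0.36878636] [3.14056427e+00 2.54393838e-04 1.69980911e+00]
tip (np.float64(279.52991059209836), np.float64(211.81737416368006)) slot ends [array([279.7, 214.5]), array([278.8, 195.5])] stud ends [array([280. , 219.7]), array([278.5, 190. ])]
176 125 112 105 109 107 110 108 107 107 106 109 105 107 106 109 105 108 106 107 106 106 106 231 245 244 244 244 244 245 244 244 244
177 126 113 109 106 108 108 105 107 108 109 108 111 108 106 108 105 106 105 107 107 109 113 231 244 245 245 245 244 244 243 244 244
178 123 112 106 109 108 106 109 105 107 109 107 109 108 109 107 106 107 108 105 104 230 244 245 244 244 245 245 244 244 244 244 243
179 125 112 109 110 108 106 107 107 105 108 108 109 105 105 107 108 109 109 107 106 229 244 244 244 244 243 244 244 244 244 244 243
180 127 115 111 110 108 104 106 108 107 107 108 108 109 106 107 107 106 105 106 109 109 106 110 105 106 108 229 243 243 244 244 243
181 130 114 108 105 105 106 105 109 107 108 108 108 107 106 107 108 107 109 105 108 105 107 105 108 109 108 107 108 231 244 244 242
182 129 114 110 103 105 108 107 106 108 
[... 3747 characters left out ...]
 164 189 151 106 101 108 107 106 106 109
211 128 128 127 112 106 105 113 180 176 171 168 156 160 163 161 163 162 154 122 154 165 163 164 189 146 101 104 104 104 105 106 108
212 132 128 122 111 103 103 110 178 174 171 159 135 151 156 146 146 154 150 131 152 164 164 166 188 150 104 100 106 106 105 105 108
213 129 128 128 112 109 105 109 181 177 170 147 127 128 126 128 132 132 131 127 141 160 163 166 190 165 116 103 106 106 104 104 107
214 129 130 129 113 102 102  92 173 197 181 147 125 127 130 129 131 129 131 130 131 160 165 167 188 165 118 106 106 105 107 103 106
215 128 128 127 114 105 104  92 168 194 181 139 124 128 126 126 129 130 131 130 124 158 162 168 161 132 105 103 108 104 107 105 103
```

Call:
{"fn": "apply_moves", "kwargs": {"moves": [[[-0.015,0.02,0,0,1],[-0.015,0.02,0.2,0,1],[-0.015,0.02,0.35,0,1],[-0.015,0.02,0.42,0,1],[-0.015,0.02,0.46,0,1],[-0.015,0.02,0.46,0,1]]]}}

```text
time: 30.92
tool_pos: [0.4382, -0.0234, 0.3451]
ee_rot: [-3.142, -0.0, 1.7]
wrist_force: [0.2, 0.6, -1.7]
width: 0.0246
finger_force: 29.3
```

```bash
python3 -c "
from h import *
o=telemetry.get_obs();print(o['tool_pos'],o['wrist_force'],o['wrist_torque'],o['tool_pos'][2]-.285)"
```

```text
[ 0.438187   -0.02336734  0.3450966 ] [ 0.17168781  0.5564967  -1.68413456] [-0.04169439  0.07566947 -0.02979124] 0.060096604136875176
```

Call:
{"fn": "apply_moves", "kwargs": {"moves": [[[0,0,0,1,1],[0,0,0,2,1],[0,0,0,3,1],[0,0,0,4,1],[0,0,0,5,1],[0,0,0,6,1],[0,0,0,7,1],[0,0,0,8,1],[0,0,0,8.8,1],[0,0,0,8.8,1]]]}}

```text
time: 32.17
tool_pos: [0.4379, -0.0231, 0.3453]
ee_rot: [-3.14, 0.001, 0.166]
wrist_force: [-2.5, 0.7, 0.2]
width: 0.0244
finger_force: 29.3
```

```bash
python3 -c "
from h import *
o=telemetry.get_obs();print(o['tool_pos'],o['ee_rot'],o['wrist_force'],o['wrist_torque'],o['tool_pos'][2]-.285)"
```

```text
[ 0.43791566 -0.02311207  0.34527497] [-3.14041197e+00  9.98651541e-04  1.66241824e-01] [-2.54871884  0.65485406  0.16207365] [0.36347992 0.63474427 0.06701449] 0.06027497401079457
```

Call:
{"fn": "apply_moves", "kwargs": {"moves": [[[0,0,0,0.4,1],[0,0,0,0.7,1],[0,0,0,0.7,1]]]}}

```text
time: 32.55
tool_pos: [0.4379, -0.0231, 0.3453]
ee_rot: [-3.141, 0.001, 0.045]
wrist_force: [-2.4, 1.7, -0.4]
width: 0.0243
finger_force: 29.3
```

```bash
python3 -c "
from h import *
o=telemetry.get_obs();print(o['ee_rot'],o['wrist_force'],o['wrist_torque'],o['width'])"
```

```text
[-3.14053250e+00  8.43358674e-04  4.48401715e-02] [-2.43809187  1.66929562 -0.35174872] [0.51126823 0.78586186 0.02785667] 0.0242604552698056
```

Call:
{"fn": "apply_moves", "kwargs": {"moves": [[[0,0,0,0.3,1],[0,0,0,0.3,1]]]}}

```text
time: 32.8
tool_pos: [0.4379, -0.0231, 0.3452]
ee_rot: [-3.14, 0.001, -0.008]
wrist_force: [-3.1, 1.2, 0.5]
width: 0.0239
finger_force: 29.9
```

```bash
python3 -c "
from h import *
o=telemetry.get_obs();print(o['ee_rot'],o['wrist_force'],o['wrist_torque'],o['width'])"
```

```text
[-3.14047117e+00  1.01472887e-03 -7.63090714e-03] [-3.10399995  1.23714909  0.46240892] [ 0.68284532  0.93063091 -0.00926045] 0.023935165283259122
```

Call:
{"fn": "apply_moves", "kwargs": {"moves": [[[0,0,0,0.3,1],[0,0,0,0.3,1]]]}}

```text
time: 33.05
tool_pos: [0.438, -0.0231, 0.3452]
ee_rot: [-3.141, 0.001, -0.06]
wrist_force: [-3.8, 2.6, 1.3]
width: 0.0243
finger_force: 29.9
```

```bash
python3 -c "
from h import *
w=snap('wrist','w12.png');o=telemetry.get_obs();print(o['tool_pos'],o['ee_rot'],o['wrist_force'],o['wrist_torque'],o['width'])
g=w['image'].mean(2).astype(int)
print([np.round(proj(w,[*upt(-.034+d,.074),.064],True),1) for d in(-.014,.014)],[np.round(proj(w,[*upt(-.034,.074+d),.064],True),1) for d in(-.0065,.0065)])
for r in range(180,216): print(r,' '.join('%3d'%v for v in g[r,262:298]))"
```

```text
[ 0.43797096 -0.023117    0.34522525] [-3.14055352e+00  8.97252115e-04 -6.02369396e-02] [-2.46056733  2.62876325  1.30979864] [0.81438131 1.06018889 0.09949096] 0.023842680297209432
[array([282.8, 227.5]), array([275. , 196.6])] [array([286.5, 210.6]), array([271.4, 214. ])]
180  68  69  76  80  80  80  84  82  86  86  85  82  81  75  71  62  59  77  84  79  80  85  83  84  87  86  83  83  85  87  87  84  86  80  82  82
181  58  71  77  80  82  84  83  83  84  84  82  80  83  81  73  64  50  49  76  80  73  83  85  85  86  86  84  86  83  84  85  85  87  85  84  73
182  57  67  79  74  78  82  84  84  84  84  82  82  79  78  74  71  53  48  75  83  78  83  83  87  85  82  85  84  83  86  84  85  86  80  83  88
183  66  67  75  77  81  81  83  85  83  84  85  83  80  78  78  67  52  34  72  83  76  85  84  84  81  86  84  87  82  85  84  85  82  84  86  84
184  80  67  73  74  74  81  85  82  84  82  83  83  83  80  78  71  57  41  72  87  75  81  86  81  83  77  86  85  83  85  84  85  83  86  86  82
185  78  66  71  71  78  78  85  83  86  83  81  82  78  78  77  72  56  37  72  87 
[... 3803 characters left out ...]
 255 255 255 255 249 169 133 130 130 131 123 135 254 255 255 242 159 255 255 255 255 255 255 246 159 162 159
212 138 162 162 161 162 160 161 163 162 254 255 255 254 201 124 134 121 123 132 121 164 254 255 255 250 179 157 161 158 164 159 156 161 155 155 122
213 113 153 163 162 162 161 162 161 160 216 255 255 244 124 103 100 101 104 104 104 102 224 254 255 255 227 147 159 156 157 139 117 109  77  67  66
214  96 148 161 162 164 161 161 165 164 153 255 255 236  99  99 103 104 103 102 103 103 222 255 255 255 235 105 107  96  69  64  64  66  68  91 104
215  97 146 161 164 162 161 162 164 161 144 254 255 234  94  99 100  99 101 102 101 102 161 254 255 255 241  89  69  67  70  71  78  78  77  82 150
```

Call:
{"fn": "apply_moves", "kwargs": {"moves": [[[0,0,0,0.4,1],[0,0,0,0.4,1],[0,0,0,0.4,1]]]}}

```text
time: 33.48
tool_pos: [0.438, -0.0231, 0.3452]
ee_rot: [-3.141, 0.001, -0.13]
wrist_force: [-3.8, 3.3, 2.4]
width: 0.0237
finger_force: 29.9
```

```bash
python3 -c "
from h import *
o=telemetry.get_obs();print(o['tool_pos'],o['ee_rot'],o['wrist_force'],o['wrist_torque'],o['width'])
snap('wrist','w13.png')"
```

```text
[ 0.43802281 -0.02310179  0.34521921] [-3.14059914e+00  7.39087846e-04 -1.30254251e-01] [-3.78015637  3.31840608  2.38898148] [1.04353785 1.19925768 0.16416738] 0.023737146065917883
```

Call:
{"fn": "apply_moves", "kwargs": {"moves": [[[0,0,0,-0.7,1],[0,0,0,-1.3,1],[0,0,0,-1.3,1],[0,0,-0.3,-1.3,1],[0,0,-0.8,-1.3,1],[0,0,-1.3,-1.3,1],[0,0,-1.3,-1.3,1]]]}}

```text
time: 34.4
tool_pos: [0.4389, -0.0239, 0.4138]
ee_rot: [3.138, -0.008, 0.093]
wrist_force: [-0.0, 0.3, -1.8]
width: 0.0237
finger_force: 30.0
```

```bash
python3 - <<'E'
from h import *
w=snap('wrist','w14.png');o=telemetry.get_obs();print(o['tool_pos'],o['ee_rot'],o['width'],o['wrist_force'])
g=w['image'].mean(2).astype(int)
print(proj(w,[*upt(-.034,.074),.064],True))
for r in range(198,216): print(r,' '.join('%3d'%v for v in g[r,266:294]))
A=rect(w,*upt(-.034,.074),U[2],.064,.022,.022,.0002)
B=w['image'][150:290,200:360]
cv2.imwrite('pics/m14.png',np.hstack([cv2.resize(A,(440,440)),cv2.resize(B[:,20:],(360,440),interpolation=2)])[:,:,::-1])
E
```

```text
[ 0.43855175 -0.02379956  0.41182365] [ 3.13919056 -0.0043804   0.09354558] 0.02362366109209033 [ 0.44878882  0.36498296 -1.83699403]
(np.float64(276.56127154998086), np.float64(195.92038621873806))
198 148 146 146 147 132 125 120 119  81  34  18  14  25 108 122 118 120 139 146 149 145 146 143 147 147 117  81  75
199 143 147 149 146 130 126 121 117  85  40  20  19  23 105 123 119 121 136 140 142 142 134 119 109 105  93  74  73
200 144 143 146 141 125 127 120 117  95  45  21  14  19 103 127 121 120  86  65  61  56  56  58  63  63  58  66  73
201 105 100  97  91  72 110 122 120 105  51  18  22  24 108 123 120 122  88  68  73  70  68  72  73  70  73  70  71
202  61  64  65  66  65 113 121 119 110  61  25  37  67  92 105 114 123  94  75  73  73  73  76  75  74  76  74  75
203  69  72  69  72  72 113 125 119 120  82  64  83  94  90 103 115 121  88  71  76  73  76  74  76  77  75  77  79
204  74  74  75  76  72 117 122 119 120 111 105 105  97  96 108 113 120  91  84  84  87  85  87  91  86  94  91  92
205  75  78  78  79  78 115 123 119 123 120 121 107  92  94 105 114 120  98  90  88  91  
[... 486 characters left out ...]
  68
210  76  78  75  80  76  77  75  75  71  66  91  97 100 101  98  90  59  46  43  55  63  64  71  69  73  74  75  70
211  66  67  66  64  61  63  51  45  41  53 101 119 119 117 120 115  78  45  44  53  62  66  67  71  72  71  75  71
212  71  72  69  67  65  63  51  45  50  79 108 117 109 108 113 114  96  58  45  50  60  63  70  71  74  74  74  75
213  71  74  70  68  65  61  53  43  63  85  95  92  90  93  92  97  93  71  51  43  54  64  63  73  71  72  72  73
214  76  73  69  67  65  55  47  41  68  85  88  91  94  92  91  91  91  74  56  47  48  51  60  66  70  67  74  73
215  70  72  67  68  55  47  45  44  75  85  90  88  89  86  87  93  91  88  58  48  45  51  61  66  68  73  75  75
```

View pics/m14.png

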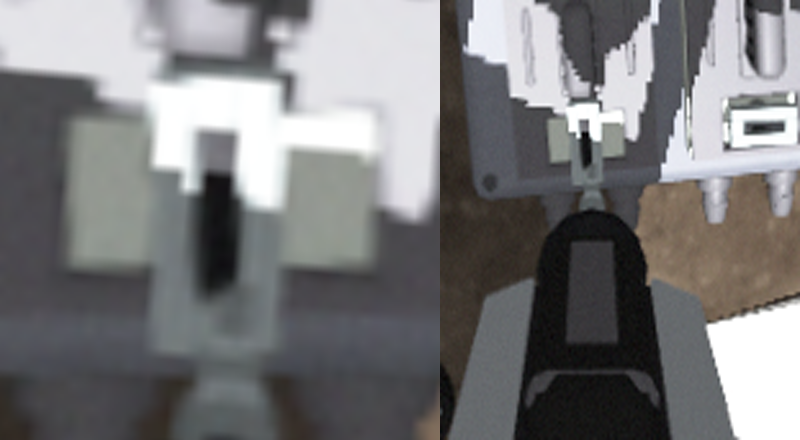

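Rectified view: stud 1's head now lies along x, across the window, so it is locked. Stud 2 at the right is still open with a visible slot. On to stud 2 with the same correction.

```bash
python3 -c "
from h import *
x,y=upt(-.034,0);go(x+.001,y-.0007,.40,1.70)"
```

```text
move [0.11 1.46 0.24] turn -9.2 q6 -0.34 now [ 0.4386 -0.0238  0.4118] [ 3.139 -0.004  0.094] t 34.5
```

Call:
{"fn": "apply_moves", "kwargs": {"moves": [[[0.05,0.5,0,-1,1],[0.1,1,0,-2,1],[0.11,1.46,0,-3,1],[0.11,1.46,0,-4,1],[0.11,1.46,0.1,-5,1],[0.11,1.46,0.2,-6,1],[0.11,1.46,0.24,-7,1],[0.11,1.46,0.24,-8,1],[0.11,1.46,0.24,-9.2,1],[0.11,1.46,0.24,-9.2,1]]]}}

```text
time: 35.7
tool_pos: [0.4505, -0.0957, 0.397]
ee_rot: [-3.14, -0.0, 1.699]
wrist_force: [0.3, -0.3, -1.6]
width: 0.0238
finger_force: 30.0
```

```bash
python3 -c "
from h import *
x,y=upt(-.034,0);go(x+.001,y-.0007,.367,1.70)"
```

```text
move [-0.01  0.01  0.6 ] turn -0.01 q6 -0.34 now [ 0.4505 -0.0957  0.397 ] [-3.14  -0.     1.699] t 35.7
```

Call:
{"fn": "apply_moves", "kwargs": {"moves": [[[0,0.01,0.4,0,1],[0,0.01,0.6,0,1],[0,0.01,0.6,0,1],[0,0.01,0.6,0,1]]]}}

```text
time: 36.2
tool_pos: [0.4511, -0.0955, 0.3686]
ee_rot: [3.141, 0.0, 1.7]
wrist_force: [0.3, -0.4, -1.2]
width: 0.0238
finger_force: 30.0
```

```bash
cat >> h.py <<'E'
def look(f,k,r0=186,r1=212):
    w=snap('wrist',f);o=telemetry.get_obs();p=o['tool_pos'];print(p,o['ee_rot'])
    g=w['image'].mean(2).astype(int); Y=(2-k)*.074
    print('tip',np.round(proj(w,[p[0],p[1],p[2]-.285],True),1),'slot',[np.round(proj(w,[*upt(-.034,Y+d),.064],True),1) for d in(-.009,.009)])
    for r in range(r0,r1): print(r,' '.join('%3d'%v for v in g[r,270:290]))
E
python3 -c "
from h import *
look('w15.png',2)"
```

```text
[ 0.4511979  -0.09552451  0.36887641] [3.14040422e+00 5.76923457e-04 1.69976283e+00]
tip [279.3 211.6] slot [array([278.5, 214.2]), array([277.5, 195.2])]
186 170 167 165 166 166 167 165 166 167 165 166 166 167 166 167 165 136  89  84  90
187 169 144 135 133 135 131 130 134 136 134 135 134 134 133 136 157 137  91  83  88
188 166 136 113 113 112 114 110 107 106 105 109 113 109 106 108 144 130  91  85  89
189 167 144 121 121 116 115 121 122 122 120 112 114 122 124 122 129 120  88  84  86
190 167 150 139 136 135 130 135 136 140 140 123 136 141 135 135 136 141 101  84  87
191 166 147 141 135 132 127 141 143 138 139 128 133 139 136 134 135 142 100  84  85
192 168 148 141 135 134 132 136 139 142 141 127 135 137 136 135 135 141 100  83  86
193 167 153 139 136 135 135 136 138 138 137 139 137 139 134 137 135 142 102  81  88
194 169 151 142 137 139 131 135 131 135 131 133 139 140 132 137 134 139 100  82  84
195 165 151 142 136 134 130  69  20  26  26  17 117 140 136 133 137 161 114  85  83
196 164 149 143 139 136 129  68  23  26  20  25 118 139 135 136 138 158 110  81  87
197 160 148 140 138 1
[... 538 characters left out ...]
 136 131 139 160 124  89  86
204 152 151 143 141 135 139  76  56  95 107  81 125 139 133 131 136 157 124  85  83
205 154 153 148 140 135 138  86  75 100 107  79 123 142 138 135 140 158 122  83  83
206 151 151 143 140 137 137  85  78 103 110  80 127 139 138 133 139 160 122  83  85
207 149 147 140 138 134 140  88  96 130 142 101 126 142 136 132 140 159 137  96  85
208 150 148 143 138 135 138 110  98 119 130 106 123 139 136 135 142 160 136  98  82
209 147 150 142 142 136 142 121 105 108 106 110 112 136 135 135 141 159 136  94  82
210 148 148 142 139 138 142 124 113 112 115 114 119 135 137 135 142 160 139  93  83
211 145 148 143 142 135 129 129 134 132 135 136 128 127 131 133 139 158 138  91  84
```

Call:
{"fn": "apply_moves", "kwargs": {"moves": [[[-0.015,-0.005,0,0,1],[-0.015,-0.005,0.2,0,1],[-0.015,-0.005,0.35,0,1],[-0.015,-0.005,0.42,0,1],[-0.015,-0.005,0.46,0,1],[-0.015,-0.005,0.46,0,1]]]}}

```text
time: 37.0
tool_pos: [0.4509, -0.0962, 0.3451]
ee_rot: [-3.142, -0.0, 1.7]
wrist_force: [-0.3, 0.2, -2.1]
width: 0.0241
finger_force: 30.0
```

```bash
python3 -c "
from h import *
o=telemetry.get_obs();print(o['tool_pos'],o['wrist_force'],o['wrist_torque'],o['tool_pos'][2]-.285)"
```

```text
[ 0.45088755 -0.0962375   0.34508492] [-0.32784296  0.24017706 -2.11156606] [-0.04688479  0.01613223 -0.0015859 ] 0.06008491630284801
```

Call:
{"fn": "apply_moves", "kwargs": {"moves": [[[0,0,0,1,1],[0,0,0,2,1],[0,0,0,3,1],[0,0,0,4,1],[0,0,0,5,1],[0,0,0,6,1],[0,0,0,7,1],[0,0,0,8,1],[0,0,0,8.8,1],[0,0,0,9.5,1]]]}}

```text
time: 38.25
tool_pos: [0.4507, -0.0959, 0.3453]
ee_rot: [-3.14, 0.001, 0.038]
wrist_force: [-0.6, 0.9, -1.1]
width: 0.0238
finger_force: 30.0
```

Call:
{"fn": "apply_moves", "kwargs": {"moves": [[[0,0,0,0.3,1],[0,0,0,0.6,1],[0,0,0,0.6,1]]]}}

```text
time: 38.62
tool_pos: [0.4507, -0.096, 0.3453]
ee_rot: [-3.14, 0.001, -0.062]
wrist_force: [-1.2, 2.1, -0.6]
width: 0.0241
finger_force: 30.0
```

```bash
python3 -c "
from h import *
o=telemetry.get_obs();print(o['tool_pos'],o['ee_rot'],o['wrist_force'],o['wrist_torque'],o['width'])"
```

```text
[ 0.45066665 -0.09595929  0.3453434 ] [-3.14045008e+00  9.33497978e-04 -6.17197399e-02] [-1.18742637  2.11451353 -0.63587034] [0.48311128 0.58070001 0.08870762] 0.02405900133288784
```

Call:
{"fn": "apply_moves", "kwargs": {"moves": [[[0,0,0,0.4,1],[0,0,0,0.4,1],[0,0,0,0.4,1]]]}}

```text
time: 39.0
tool_pos: [0.4507, -0.0959, 0.3453]
ee_rot: [-3.14, 0.001, -0.131]
wrist_force: [-2.5, 3.0, 1.7]
width: 0.0238
finger_force: 30.0
```

```bash
python3 -c "
from h import *
o=telemetry.get_obs();print(o['tool_pos'],o['ee_rot'],o['wrist_force'],o['wrist_torque'],o['width'])"
```

```text
[ 0.45074528 -0.09592929  0.34531139] [-3.14044623e+00  6.49203440e-04 -1.30754827e-01] [-2.49303672  3.03095077  1.72414949] [0.76271394 0.74798565 0.1085328 ] 0.02376655428996887
```

Call:
{"fn": "apply_moves", "kwargs": {"moves": [[[0,0,0,0.4,1],[0,0,0,0.4,1],[0,0,0,0.4,1]]]}}

```text
time: 39.38
tool_pos: [0.4508, -0.0959, 0.3453]
ee_rot: [-3.14, 0.001, -0.201]
wrist_force: [-3.2, 4.1, 1.7]
width: 0.0237
finger_force: 30.0
```

```bash
python3 -c "
from h import *
o=telemetry.get_obs();print(o['tool_pos'],o['ee_rot'],o['wrist_force'],o['wrist_torque'],o['width'])"
```

```text
[ 0.45078769 -0.09594463  0.34528639] [-3.14049302e+00  5.99049995e-04 -2.00562639e-01] [-3.17066633  4.11120647  1.74426339] [1.06143957 0.86795877 0.19270152] 0.023748147618458008
```

Call:
{"fn": "apply_moves", "kwargs": {"moves": [[[0,0,0,-0.9,1],[0,0,0,-1.6,1],[0,0,0,-1.6,1],[0,0,-0.3,-1.6,1],[0,0,-0.8,-1.6,1],[0,0,-1.3,-1.6,1],[0,0,-1.3,-1.6,1]]]}}

```text
time: 40.25
tool_pos: [0.4515, -0.0969, 0.4138]
ee_rot: [3.137, -0.007, 0.076]
wrist_force: [-0.7, -0.1, -0.9]
width: 0.0243
finger_force: 30.0
```

```bash
cat >> h.py <<'E'
def studang(f,k):
    w=snap('wrist',f) if f else None
    A=rect(w,*upt(-.034,(2-k)*.074),U[2],.064,.016,.016,.00025)
    g=cv2.cvtColor(A,7); m=(g<45).astype(np.uint8); n,l,st,c=cv2.connectedComponentsWithStats(m)
    for i in range(1,n):
        if st[i,4]>120:
            r=cv2.minAreaRect(np.argwhere(l==i)[:,::-1].astype(np.float32)); print('dark',c[i].round(0),st[i],'rect',np.round(r[1],0),round(r[2],1))
    return A
E
python3 - <<'E'
from h import *
studang('w16.png',2)
o=telemetry.get_obs();print(o['tool_pos'],o['ee_rot'],o['width'])
x,y=upt(-.034,-.074);go(x+.0008,y-.0007,.40,1.70)
E
```

```text
dark [63. 68.] [ 57  40  13  51 529] rect [50. 12.] 90.0
[ 0.45117454 -0.09670498  0.41175377] [ 3.13892616 -0.00381889  0.07586259] 0.02391166901640192
move [0.14 1.46 0.24] turn -9.3 q6 -0.48 now [ 0.4512 -0.0967  0.4118] [ 3.139 -0.004  0.076] t 40.3
```

Stud 2's slot lies exactly along unit x, so it is locked. Now stud 3.

Call:
{"fn": "apply_moves", "kwargs": {"moves": [[[0.05,0.5,0,-1,1],[0.1,1,0,-2,1],[0.14,1.46,0,-3,1],[0.14,1.46,0,-4,1],[0.14,1.46,0.2,-5,1],[0.14,1.46,0.4,-6,1],[0.14,1.46,0.6,-7,1],[0.14,1.46,0.8,-8,1],[0.14,1.46,0.86,-9.3,1],[0.14,1.46,0.86,-9.3,1]]]}}

```text
time: 41.55
tool_pos: [0.4632, -0.1686, 0.3651]
ee_rot: [-3.139, -0.001, 1.702]
wrist_force: [-0.1, 0.3, -1.3]
width: 0.024
finger_force: 30.0
```

```bash
python3 -c "
from h import *
x,y=upt(-.034,-.074);go(x+.0008,y-.0007,.3665,1.70)
look('w17.png',3,192,212)"
```

```text
move [-0.01  0.01 -0.03] turn 0.01 q6 -0.48 now [ 0.4632 -0.1686  0.3651] [-3.139e+00 -1.000e-03  1.702e+00] t 41.5
[ 0.46323906 -0.16860092  0.3653994 ] [-3.13927608e+00 -7.76151378e-04  1.70167103e+00]
tip [280.5 212.1] slot [array([280.6, 215.8]), array([279.7, 196.5])]
192  56  62 107 109 101  96  94  92  97  95  99 100 103 102  99  96  92  95 117 115
193  58  62 108 105 100  95  95  95  96 100 101 103 102  99  98  94  96 100 115 123
194  56  50 106 105  98  97  98  93  99  98  99 100  99 102 102  98  97  95 114 122
195  58  50 104 109 102  95  94  95  98  95  97  93  94  99 100  99  95  95 112 119
196  57  51 103 106 102  95  94  94  56  32  33  31  32  84 102  99  97  93 114 119
197  59  53 107 106 101  94  96  93  49  11  20  10  14  83 101  93  96  97 112 118
198  59  53 103 104  98  95  95  99  51  17  17  12  15  85  98  95  94  96 114 123
199  57  54  90  96  97 100  95  95  59  23  17  15  17  81  98  96  97  95 115 122
200  59  53  88  96 105  98  93  97  59  21  14  13  14  80 101  96  95  99 116 120
201  57  56  87 101 103  96  99  98  57  23  19  17  10  82 103  97  9
[... 153 characters left out ...]
  72  94  97  97  98 115 119
204  62  55  76  90 100  99  95  89  76  76  54  25  12  64  93  95  97  98 115 119
205  63  53  76  91 100 101  94  84  77  75  54  27  11  55  93  96  94  97 116 121
206  61  55  76  90 102 100  94  87  82  78  55  25  13  54  92  98  95  97 112 120
207  59  57  78  95 104  98  96  96  97 101  72  28  17  53  93  96  95  99 112 119
208  60  57  76  96 102  99  88  85  92  92  72  41  16  57  92  99  97 103 113 123
209  59  55  65  92 100 100  83  75  77  73  76  60  33  53  92  96  94 100 112 118
210  61  59  62  89 101 100  84  80  81  81  78  72  37  49  90 100  96  98 115 121
211  58  58  59  90 101  94  91  96  97  97  94  94  57  49  94  99  93  99 113 118
```

Call:
{"fn": "apply_moves", "kwargs": {"moves": [[[0,0,-0.03,0,1],[0,0,-0.03,0,1],[0,0,-0.03,0,1]]]}}

```text
time: 41.98
tool_pos: [0.4635, -0.1685, 0.3686]
ee_rot: [3.142, 0.0, 1.7]
wrist_force: [0.2, -1.1, -1.4]
width: 0.024
finger_force: 30.0
```

```bash
python3 -c "
from h import *
look('w18.png',3,196,209)"
```

```text
[ 0.46347251 -0.16850035  0.36864544] [3.14149965e+00 2.40726209e-05 1.69991368e+00]
tip [279.5 211.6] slot [array([279.4, 214.3]), array([278.5, 195.2])]
196  51 102 108  98  95  93  73  33  17  11  16  17  88  97  94  94 105 119 110  69
197  52 104 106  98  96  94  90  46  17  13  12  17  87 101  97  96  91 111 108  70
198  49 106 110 100  98  95  91  48  18  18  17  20  83  99  94  95  91 113 107  69
199  52 105 111  98  97  97  95  48  14  17  12  17  86 101  98  95  94 113 106  67
200  54 103 109 101  96  94  90  46  14  15  15  19  83 100  96  95  97 113 110  69
201  53  84  97 101 101  93  95  49  17  19  16  27  85  98  95  97  93 114 121  79
202  51  86  95  99  96  98  93  55  50  60  44  35  87 102 100  95  99 112 121  79
203  53  87  97  98  99  96  98  64  68  75  56  29  87 102  98  96  97 115 120  79
204  55  87 100 101  98  96  97  80  73  75  54  27  86  98  97  96  99 114 119  81
205  52  73  99 101  98  94  99  88  80  76  55  25  85 100  97  97  98 114 124  74
206  58  73  91 102  97  99  99  89  78  81  56  24  83 101  95  95  92 113 121  75
207  54  71  94 101  98  99  95  89  95  99  70  31  85 100 100  97  95 113 119  78
208  56  75  91 100  98  99  86  79  87  94  74  42  83 100  95  96  93 112 119  86
```

Call:
{"fn": "apply_moves", "kwargs": {"moves": [[[-0.015,0.016,0,0,1],[-0.015,0.016,0.2,0,1],[-0.015,0.016,0.35,0,1],[-0.015,0.016,0.42,0,1],[-0.015,0.016,0.46,0,1],[-0.015,0.016,0.46,0,1]]]}}

```text
time: 42.78
tool_pos: [0.4644, -0.1691, 0.3456]
ee_rot: [-3.142, -0.0, 1.7]
wrist_force: [-0.1, 0.2, -1.4]
width: 0.024
finger_force: 30.0
```

```bash
python3 -c "
from h import *
o=telemetry.get_obs();print(o['tool_pos'],o['wrist_force'],o['wrist_torque'],o['tool_pos'][2]-.285)"
```

```text
[ 0.46436156 -0.16913672  0.34558578] [-0.13233466  0.21494964 -1.42867102] [-0.03808743  0.01770393  0.04038603] 0.060585779510164306
```

Call:
{"fn": "apply_moves", "kwargs": {"moves": [[[0,0,0,1,1],[0,0,0,2,1],[0,0,0,3,1],[0,0,0,4,1],[0,0,0,5,1],[0,0,0,6,1],[0,0,0,7,1],[0,0,0,8,1],[0,0,0,8.8,1],[0,0,0,9.5,1]]]}}

```text
time: 44.02
tool_pos: [0.464, -0.1688, 0.3457]
ee_rot: [-3.14, 0.002, 0.038]
wrist_force: [-1.7, 1.1, -0.0]
width: 0.0245
finger_force: 30.0
```

Call:
{"fn": "apply_moves", "kwargs": {"moves": [[[0,0,0,0.4,1],[0,0,0,0.8,1],[0,0,0,1.2,1],[0,0,0,1.4,1],[0,0,0,1.4,1]]]}}

```text
time: 44.65
tool_pos: [0.4641, -0.1688, 0.3458]
ee_rot: [-3.14, 0.001, -0.201]
wrist_force: [-2.7, 1.8, 1.1]
width: 0.0237
finger_force: 30.0
```

```bash
python3 -c "
from h import *
o=telemetry.get_obs();print(o['tool_pos'],o['ee_rot'],o['wrist_force'],o['wrist_torque'],o['width'])"
```

```text
[ 0.46410963 -0.16876549  0.34575283] [-3.14048169e+00  1.46486569e-03 -2.01302248e-01] [-2.68795841  1.82181425  1.0726304 ] [0.6760915  0.84764052 0.15499276] 0.023660253756197788
```

Call:
{"fn": "apply_moves", "kwargs": {"moves": [[[0,0,0,-0.9,1],[0,0,0,-1.6,1],[0,0,0,-1.6,1],[0,0,-0.3,-1.6,1],[0,0,-0.8,-1.6,1],[0,0,-1.3,-1.6,1],[0,0,-1.3,-1.6,1]]]}}

```text
time: 45.52
tool_pos: [0.4649, -0.1696, 0.4145]
ee_rot: [3.137, -0.007, 0.076]
wrist_force: [0.0, -0.2, -2.0]
width: 0.0244
finger_force: 30.0
```

```bash
python3 - <<'E'
from h import *
studang('w19.png',3)
o=telemetry.get_obs();print(o['tool_pos'],o['ee_rot'],o['width'])
go(.4209,.1318,.41,.1766)
E
```

```text
dark [63. 47.] [ 57  29  13  46 428] rect [45. 12.] 90.0
[ 0.46461011 -0.1694135   0.41243262] [ 3.13900005 -0.00374415  0.07613059] 0.023834161359143496
move [-0.41 -6.07  0.03] turn -0.58 q6 1.7 now [ 0.4646 -0.1694  0.4124] [ 3.139 -0.004  0.076] t 45.6
```

All three are locked. Return the driver to the stand.

Call:
{"fn": "apply_moves", "kwargs": {"moves": [[[-0.05,-0.8,0,-0.1,1],[-0.1,-1.6,0,-0.2,1],[-0.15,-2.4,0,-0.3,1],[-0.2,-3.2,0,-0.4,1],[-0.27,-4,0,-0.5,1],[-0.33,-4.8,0,-0.58,1],[-0.38,-5.6,0,-0.58,1],[-0.41,-6.07,0,-0.58,1],[-0.41,-6.07,0,-0.58,1],[-0.41,-6.07,0,-0.58,1]]]}}

```text
time: 46.82
tool_pos: [0.4206, 0.1314, 0.4099]
ee_rot: [3.141, 0.001, 0.178]
wrist_force: [0.0, 0.2, -1.4]
width: 0.0241
finger_force: 30.0
```

```bash
python3 -c "
from h import *
go(.4209,.1318,.296,.1766)"
```

```text
move [ 0.01 -0.01  2.28] turn 0.01 q6 1.7 now [0.4206 0.1314 0.4099] [3.141e+00 1.000e-03 1.780e-01] t 46.8
```

Call:
{"fn": "apply_moves", "kwargs": {"moves": [[[0,0,0.4,0,1],[0,0,0.8,0,1],[0,0,1.2,0,1],[0,0,1.6,0,1],[0,0,2.0,0,1],[0,0,2.2,0,1],[0,0,2.26,0,1],[0,0,2.26,0,1]]]}}

```text
time: 47.82
tool_pos: [0.4208, 0.1317, 0.2982]
ee_rot: [3.142, -0.001, 0.178]
wrist_force: [0.6, 0.1, -0.6]
width: 0.0235
finger_force: 30.0
```

```bash
python3 -c "
from h import *
o=telemetry.get_obs();print(o['tool_pos'],o['wrist_force'],o['wrist_torque'])"
```

```text
[0.420843   0.1316572  0.29817038] [ 0.60721886  0.06530193 -0.57853162] [-0.02048227  0.13315415 -0.05832887]
```

Call:
{"fn": "apply_moves", "kwargs": {"moves": [[[0,0,0.05,0,1],[0,0,0.08,0,1],[0,0,0.08,0,1]]]}}

```text
time: 48.2
tool_pos: [0.4208, 0.132, 0.2948]
ee_rot: [3.141, -0.002, 0.178]
wrist_force: [-1.1, 0.2, 3.3]
width: 0.0239
finger_force: 30.0
```

Call:
{"fn": "apply_moves", "kwargs": {"moves": [[[0,0,0,0,0.4],[0,0,0,0,0.4],[0,0,0,0,0.4],[0,0,0,0,0.4],[0,0,-0.6,0,0.4],[0,0,-1.4,0,0.4],[0,0,-2.2,0,0.4],[0,0,-2.4,0,0.6],[0,0,-2.4,0,1],[0,0,-2.4,0,1]]]}}

```text
time: 49.45
tool_pos: [0.4204, 0.1318, 0.4114]
ee_rot: [-3.142, 0.004, 0.178]
wrist_force: [0.3, 0.3, -0.3]
width: 0.0298
finger_force: 0.0
```

```bash
python3 - <<'E'
from h import *
w=load('w3.png');k=at(w,289.5,107,.042,True);print('key',k)
# unit model check: key in unit coords
d=k[:2]-U[:2];c,s=np.cos(U[2]),np.sin(U[2]);print('unit coords',c*d[0]+s*d[1],-s*d[0]+c*d[1])
t=load('top0.png');print('top',at(t,138+696/3,130+69/3,.042))
w2=snap('wrist','w20.png')
print(telemetry.get_obs()['tool_pos'])
go(k[0],k[1],.36,.178)
E
```

```text
key [ 0.58338099 -0.154706    0.042     ]
unit coords 0.08692761749183325 -0.08172891262657421
top [ 0.58392902 -0.15560671  0.042     ]
[0.42035973 0.13185394 0.41147042]
move [2.2  6.22 1.02] turn 0.0 q6 1.13 now [0.4204 0.1319 0.4115] [-3.142  0.004  0.178] t 49.5
```

Call:
{"fn": "apply_moves", "kwargs": {"moves": [[[0.35,1,0,0,1],[0.7,2,0,0,1],[1.06,3,0,0,1],[1.4,4,0,0,1],[1.77,5,0.2,0,1],[2.2,6.22,0.5,0,1],[2.2,6.22,1.3,0,1],[2.2,6.22,2.1,0,1],[2.2,6.22,2.9,0,1],[2.2,6.22,2.9,0,1]]]}}

```text
time: 50.75
tool_pos: [0.5823, -0.1541, 0.2627]
ee_rot: [-3.135, 0.01, 0.178]
wrist_force: [-0.1, -0.1, 0.4]
width: 0.0005
finger_force: 0.0
```

Call:
{"fn": "apply_moves", "kwargs": {"moves": [[[0,0,0.1,0,1],[0,0,0.1,0,1]]]}}

```text
time: 51.0
tool_pos: [0.5845, -0.1547, 0.2654]
ee_rot: [3.14, -0.003, 0.178]
wrist_force: [0.1, 0.0, -0.0]
width: 0.0006
finger_force: 0.0
```

```bash
python3 -c "
from h import *
go(.5837,-.155,.243,.178)
o=telemetry.get_obs();print(o['width'],o['wrist_force'])"
```

```text
move [-0.02  0.    0.45] turn 0.0 q6 1.13 now [ 0.5845 -0.1547  0.2654] [ 3.14e+00 -3.00e-03  1.78e-01] t 51.0
0.0006228377258587437 [ 0.12432946  0.04680211 -0.04878796]
```

Call:
{"fn": "apply_moves", "kwargs": {"moves": [[[0,0,0.25,0,1],[0,0,0.4,0,1],[0,0,0.4,0,1],[0,0,0.4,0,1]]]}}

```text
time: 51.5
tool_pos: [0.584, -0.1547, 0.2437]
ee_rot: [-3.142, -0.0, 0.178]
wrist_force: [0.5, 0.4, 0.3]
width: 0.0005
finger_force: 0.0
```

Call:
{"fn": "apply_moves", "kwargs": {"moves": [[[0,0,0.06,0,1],[0,0,0.06,0,1]]]}}

```text
time: 51.75
tool_pos: [0.5843, -0.1548, 0.2412]
ee_rot: [3.141, -0.001, 0.178]
wrist_force: [0.4, -0.0, 2.4]
width: 0.0006
finger_force: 0.8
```

Call:
{"fn": "apply_moves", "kwargs": {"moves": [[[0,0,0.06,0,1],[0,0,0.06,0,1]]]}}

```text
time: 52.0
tool_pos: [0.5842, -0.1547, 0.2383]
ee_rot: [3.141, -0.001, 0.178]
wrist_force: [-0.3, -0.0, 3.8]
width: 0.0005
finger_force: 2.0
```

Call:
{"fn": "apply_moves", "kwargs": {"moves": [[[0,0,0.06,0,1],[0,0,0.06,0,1],[0,0,0.1,0,1],[0,0,0.1,0,1]]]}}

```text
time: 52.5
tool_pos: [0.5842, -0.1547, 0.2372]
ee_rot: [3.14, -0.002, 0.178]
wrist_force: [-5.9, 3.6, 18.2]
width: 0.0006
finger_force: 9.1
```

```bash
python3 -c "
from h import *
o=telemetry.get_obs();print(o['tool_pos'],o['wrist_force'])"
```

```text
[ 0.58415768 -0.1546572   0.23721601] [-5.93023953  3.57350277 18.16323539]
```

Hard stop at 18 N with 4 mm travel from contact: fully down. Release, lift, and check.

Call:
{"fn": "apply_moves", "kwargs": {"moves": [[[0,0,-0.15,0,1],[0,0,-0.5,0,1],[0,0,-1.2,0,1],[0,0,-2.2,0,1],[-0.8,-1,-3.2,0,1],[-1.6,-1.5,-3.2,0,1],[-2.2,-1.5,-3.2,0,1],[-2.2,-1.5,-3.2,0,1],[-2.2,-1.5,-3.2,0,1]]]}}

```text
time: 53.62
tool_pos: [0.4629, -0.1005, 0.3925]
ee_rot: [-3.141, -0.0, 0.178]
wrist_force: [0.6, -0.0, 0.2]
width: 0.0004
finger_force: 0.0
```

Call:
{"fn": "apply_moves", "kwargs": {"moves": [[[-1,0,0,0,1],[-2,0,0,0,1],[-2,0,0,0,1],[-2,0,0,0,1]]]}}

```text
time: 54.12
tool_pos: [0.3651, -0.1184, 0.3927]
ee_rot: [-3.141, -0.001, 0.178]
wrist_force: [0.3, -0.4, -0.3]
width: 0.0007
finger_force: 0.0
```

```bash
python3 - <<'E'
from h import *
w=snap('wrist','w21.png');o=telemetry.get_obs();print(o['tool_pos'],o['time'])
for k in (1,2,3):
    A=rect(w,*upt(-.034,(2-k)*.074),U[2],.064,.016,.016,.00025)
    g=cv2.cvtColor(A,7)
    for th in (35,50,70):
        n,l,st,c=cv2.connectedComponentsWithStats((g<th).astype(np.uint8))
        for i in range(1,n):
            if 300<st[i,4]<2500 and np.hypot(*(c[i]-64))<30:
                r=cv2.minAreaRect(np.argwhere(l==i)[:,::-1].astype(np.float32)); print(k,th,c[i].round(0),st[i],np.round(r[1],0),round(r[2],1))
a=cv2.imread('pics/top0.png');snap('top','top3.png');b=cv2.imread('pics/top3.png');d=cv2.absdiff(a,b).max(2)
print('droppers',d[232:252,222:254].max(),'cup',d[186:204,423:441].max(),'stand',d[196:226,245:272].max())
E
```

```text
[ 0.36522837 -0.11833297  0.39260523] 54.175
1 70 [66. 71.] [ 58  32  16  68 673] [67. 15.] 90.0
2 35 [63. 64.] [ 58  32  11  65 692] [64. 10.] 90.0
2 50 [63. 64.] [ 56  30  15  68 969] [67. 14.] 90.0
2 70 [63. 63.] [  54   28   18   71 1194] [70. 17.] 90.0
3 35 [58. 58.] [ 53  32  12  53 468] [52. 11.] 86.2
3 50 [59. 58.] [ 52  30  15  57 701] [56. 14.] 88.6
3 70 [59. 61.] [ 51  29  17  67 988] [66. 16.] 90.0
droppers 51 cup 8 stand 13
```

```bash
python3 - <<'E'
from h import *
for f in ('top0.png','top3.png'):
    g=cv2.imread('pics/'+f)[228:256,218:258]; n,l,st,c=cv2.connectedComponentsWithStats((g.min(2)>120).astype(np.uint8)); print(f,[(c[i].round(1),st[i,4]) for i in range(1,n) if st[i,4]>15])
E
```

```text
top0.png [(array([11.2, 12.5]), np.int32(78)), (array([26. , 16.8]), np.int32(80))]
top3.png [(array([11.1, 12.2]), np.int32(86)), (array([26.1, 17. ]), np.int32(82))]
```

Bottles and cup unmoved, all three studs locked. Handing in.

```bash
python3 -c "
from bench import ticket
print(ticket.close_job())"
```

```text
the job is handed in; nothing more can be done
None
```

I handed the job in at about 54 s: all three covers are seated and locked with the driver, the driver is back in its stand, the prime key was pressed fully down and released, and the bottles and cup did not move.

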